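Nip up a feedthrough gland nut with an adjustable wrench

ROBOT

A 7-joint arm with a two-finger parallel gripper is mounted at the origin on a cart in front of the work surface, level with it; the furniture and walls round the work are solid. World frame = base frame: x ahead of the robot, y to its left, z up, the work surface at z = 0. Lengths are in m, angles in degrees, forces in N, time in s.
With the tool pointing down it reaches from about 0.425 to 0.875 m from the base axis. Payload 4.7 kg.
Tool frame: the origin (TCP) lies on the mounting face of the last link; the fingertips stand 182 mm ahead of it and the grasp point (between the pads) lies 164 mm ahead of it; z points along the fingers, y is the line along which they close (so a half turn about z gives the same grasp; the last joint's range is limited). The gripper opens to 87 mm and grips with 3 to 60 N. Pads are 19 mm wide; open, the fingers measure 117 mm over their backs; the gripper's body (75 mm by 190 mm) begins 51 mm behind the grasp point.
Start: joints at [65.094, 18.392, -4.016, 83.108, 1.295, 78.541, -3.26], TCP at [0.282, -0.586, 0.405] pointing down, gripper open.
Joint ranges: [-163.93, 163.93], [-17.29, 119.83], [-79.2, 71.16], [3.27, 140.29], [-89.18, 269.18], [5.43, 117.66], [-154.24, 154.24]. Speed limits (degrees/s): [147.25, 147.25, 180, 180, 180, 180, 180].

INTERFACE

Orientations are given as [roll, pitch, yaw] about the fixed x, y, z axes, in that order (R = Rz(yaw) Ry(pitch) Rx(roll)).
In Python, from cell import env gives the robot as it stands.
- The arm moves only by the tool servo_tool, never from a script. Its argument "plan" is a list of rows, each an object with "xyz": the shift along the tool's x, y, z in cm, a list of three; "twist": the turn, a rotation vector about the tool's x, y, z in degrees, a list of three; "jaw": the closure, from 0 (fully open) to 1 (shut). In form: [{"xyz": [x, y, z], "twist": [wx, wy, wz], "jaw": jaw}, ...]. A call has 1 to 10 rows; each row is the pose to reach, as a shift and turn from the pose commanded when the call began, along the tool's axes at that moment; what a row does not reach only later rows make up. A row lasts 1/12 s, in which the tool goes at most 41.7 mm and 7.16 degrees, less where a joint would pass 70% of its speed; a pose out of reach is approached as far as the arm can. A call with a gripper value outside its range is refused whole. The fingers move at their own pace and stop on an object; "newtons" is the grip in N (left out, the last holds). Time passes only in rows, so rows that repeat a pose let the fingers close. It gives the time, the measured TCP pose, the force, the opening and the grip force at its end, in the units of the state.
- env.get_obs(): the state, without advancing time (a new reading comes with each control period).
- env.read_camera(name): name is "side" or "top"; returns a dict with "img" (384x512x3 uint8, red, green, blue), "camera_matrix" (3x3 intrinsics, pixels), "R" (3x3) and "t" (3): a world point X has camera coordinates R X + t. Camera axes: x right, y down, z forward; pixel columns grow to the right and rows downward; lengths in m; the calibration is good to about 2 mm. A picture is of the moment at which its call begins. There is no depth.
- env.sign_off(): hands the job in; it is judged then, once.
The state is a dict: "time_s": time; "qpos": joint angles; "joint_velocities": joint speeds; "effort": joint torques, N m; "tool_pos": TCP position; "tool_rot": TCP orientation; "force": force on the tool from outside, world axes, zero at the start; "wrist_torque": the same for the moment, N m; "grip_width": finger opening in m; "grasp_force": force on a finger pad.
Only numpy, scipy, OpenCV 4.12 (cv2) and the standard library are available. Lean on these libraries where they do the work, as an engineer would, in place of code of your own. Each camera call takes 0.05 s, during which the arm holds its last target. There are 200 camera calls.

TASK

Tighten the brass gland nut on the vacuum flange with the adjustable wrench that lies beside it: set the open jaws fully over the nut with the wrench lying flat on the flange, then roll its knurled worm with a fingertip until the sliding jaw is snug on the nut with no play (do not squeeze the jaw shut). Only then swing the handle to turn the nut clockwise, seen from above, until the blue line on the nut meets the blue line on the flange, and leave the wrench there, flat and still snug. Do not disturb the beaker, brass weight, petri dish and red screwdriver.

Things in the scene. Friction and masses are not known exactly. Their poses are not given: they have to be found in the camera images.
- flange: round stainless steel flange, 200 mm in diameter, 20 mm thick, fixed. Origin: centre of its underside, on the bench; z is the nut's axis. Its x axis points along the blue paint line on its top (24 to 76 mm from the centre). In the middle a neck and a white ceramic insulator, at most 18 mm thick, rise through the nut to 69 mm above the bench (74 mm with the copper pin)
- nut_centre (a point): brass hexagonal nut, 30 mm across flats, 34.6 mm across corners, 13 mm high, in the middle of the flange, turning about the vertical. This point: on its axis, at its underside, 21 mm above the bench. x points at the corner with the blue paint line; corners every 60 degrees from there, flats between
- nut_mark (a point): outer end of the blue line on the nut's top, 15 mm from its axis
- nut (a joint): angle of the nut in rad, counter-clockwise from above: 0 when its blue line meets the flange's, positive while it still has to turn clockwise. Turns stiffly (about 0.45 N m), stays where it is left
- wrench: bright steel adjustable wrench, 200 mm, 0.35 kg, lying flat. Origin: on the underside, where a 30 mm nut's centre sits when gripped. x points out of the mouth, y from the fixed to the sliding jaw, z up. Fixed jaw face at y -15 mm, throat at x -20, jaw tips at x +17; head 15 mm thick, back to x -58, y -36 to +40. A nut fits with two flats parallel to x (two corners on the x axis)
- wrench_grip (a point): point on the wrench's handle at (-87.6, 20.2, 7.5) mm in its frame, axes as the wrench's. The handle runs at 22.5 degrees to the jaws, from (-60, 9) to (-161, 51) mm, direction (-0.924, 0.383); it is 20 mm wide and lies 2 to 13 mm above the wrench's underside. A tall round wire carousel stands on the bench to the right of it
- jaw (a joint): sliding jaw, m: the jaws stand 30 mm plus this value apart (0 = nut width). Moves only with the worm, 0.6 mm per rad of it; self-locking, holds about 55 N
- worm_axis (a point): middle of the worm, the knurled adjusting screw in the head's window: 17.5 mm in diameter, 18 mm long, axis along the wrench's y, centre at (-38.5, 1.5, 10.25) mm in the wrench's frame; this point turns with it. Its top is 19 mm above the wrench's underside, 4 mm proud of the head and above jaws and nut
- worm (a joint): worm angle, rad, smaller = more closed. A fingertip pressed on its top (8 to 20 N) and dragged along the wrench's x rolls it: towards the jaws closes, towards the handle opens, 1 rad per 8.75 mm. Needs about 4 N of drag, more once the jaw bears on the nut; then the tip slips. Lift, go back and stroke again; the wrench must lie on something
- beaker: small clear beaker, 55 mm wide, 70 mm high, behind the work; origin at its foot
- brass_weight: brass weight, 32 mm wide, 42 mm high, behind the flange; origin at its foot
- petri_dish: flat clear petri dish, 87 mm wide, 13 mm high; origin at its foot
- red_driver: screwdriver with a red handle, 150 mm long, 17 mm thick, lying in front of the flange; origin on its underside in the middle

How it is judged:
By the outcome, as a careful person would: the job done as asked, in the order asked, and still so for the second after the job is handed in, with the robot touching nothing.
It also fails if it takes over 72 s, if anything falls off the work surface, if the arm or the gripper's body presses on something with over 40 N, if the wrist force passes 120 N, or if a joint passes its speed limit or range.

## Working session

There is one attempt and no reset: what is moved stays moved. The work goes in short steps, Python scripts to look and compute and a tool call to move; the robot and the scene stay as the last step left them, time stands still between calls to the robot, and variables do not carry over. Pictures are saved under pics/ and viewed, at most 10 in all, crops included, and the job is handed in when it is done.

Besides the shell and the picture viewer there is one more tool, called by a JSON object that holds its "name" and its "arguments". servo_tool: Moves the arm, as the interface text tells. Its arguments: {"type":"object","properties":{"plan":{"type":"array","items":{"type":"object","properties":{"xyz":{"type":"array","items":{"type":"number"}},"twist":{"type":"array","items":{"type":"number"}},"jaw":{"type":"number"}}}},"newtons":{"type":"number"}},"required":["plan"]}

```bash
ls; mkdir -p pics; python3 - <<'E'
from cell import env
import cv2,numpy as np
for n in("top","side"):
    c=env.read_camera(n); cv2.imwrite(f"pics/{n}0.png",c["img"][:,:,::-1]); print(n,c["camera_matrix"].tolist(),np.round(c["R"],4).tolist(),c["t"], -c["R"].T@c["t"])
print(env.get_obs())
E
```

```text
pics
top [[397.3681791770875, 0.0, 252.7064444615044], [0.0, 397.3681791770875, 190.80056664908844], [0.0, 0.0, 1.0]] [[-0.0624, -0.998, 0.0002], [-0.975, 0.061, -0.2139], [0.2134, -0.0135, -0.9769]] [-0.03282326  0.53941274  0.85232826] [ 0.34194476 -0.05410778  0.94797313]
side [[468.68029468979415, 0.0, 255.31525932029857], [0.0, 468.68029468979415, 196.59742838695576], [0.0, 0.0, 1.0]] [[-0.9748, -0.223, -0.0044], [-0.1061, 0.4809, -0.8703], [0.1962, -0.8479, -0.4924]] [0.52972731 0.13306111 0.94980051] [0.34413289 0.85951323 0.58587273]
{'time_s': 0.1, 'qpos': array([65.09597662, 18.43521821, -4.0176016 , 83.16842631,  1.29483795,
       78.54081332, -3.26113501]), 'joint_velocities': array([ 0.06042009, -0.03992017, -0.08339974, -0.25387417,  0.11420935,
        0.05307345,  0.07412642]), 'effort': array([ 2.54874822e-04, -4.92575455e+01, -4.05490408e-01, -3.13395989e+01,
       -6.39081490e-02,  3.95859755e-02,  7.40895030e-05]), 'tool_pos': array([ 0.28190978, -0.58548   ,  0.40376179]), 'tool_rot': array([-1.79900775e+02,  4.66907740e-03,  2.57144305e+01]), 'force': array([-0.7349052 ,  1.26442196, -0.22174713]), 'wrist_torque': array([ 0.00849581,  0.00507174, -0.01942399]), 'grasp_force': 0.0, 'grip_width': 0.08716941087288742}
```

View pics/top0.png

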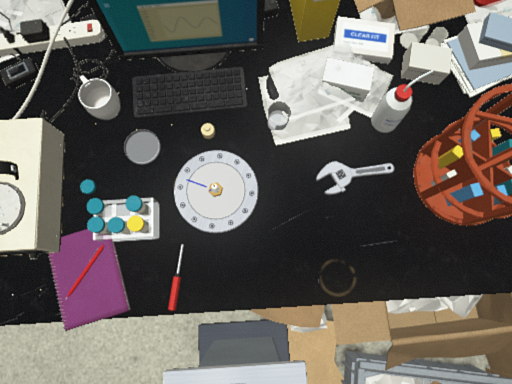

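View pics/side0.png

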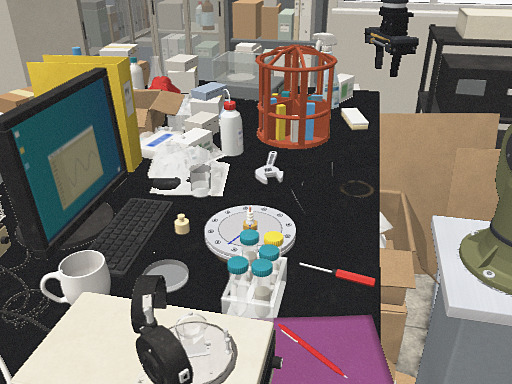

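The top view shows the flange at about (216,191) with its blue line at (196,183). The wrench head is at (333,178), its mouth to the left and its handle running to (393,169). The carousel is at the right, about (470,165), and the weight is at (208,130). The petri dish is at (142,147) and the driver at (176,280). In the side view the flange is at (250,233), the wrench at (268,168), and the gripper at the upper right.

```bash
cat > h.py <<'E'
from cell import env
import cv2,numpy as np
from scipy.spatial.transform import Rotation as Ro
def cast(c,uv,z):
    uv=np.atleast_2d(uv).astype(float); K=c["camera_matrix"]
    d=np.c_[uv,np.ones(len(uv))]@np.linalg.inv(K).T@c["R"]
    o=-c["R"].T@c["t"]; return o+d*((z-o[2])/d[:,2])[:,None]
def proj(c,X):
    p=np.atleast_2d(X)@c["R"].T+c["t"]; p=p@c["camera_matrix"].T; return p[:,:2]/p[:,2:]
def crop(c,x0,y0,w,h,s,name):
    cv2.imwrite(f"pics/{name}.png",cv2.resize(c["img"][y0:y0+h,x0:x0+w,::-1],None,fx=s,fy=s,interpolation=cv2.INTER_CUBIC))
def blobs(m,amin):
    n,l,st,ce=cv2.connectedComponentsWithStats(m.astype(np.uint8)); return [(i,st[i],ce[i]) for i in range(1,n) if st[i][4]>=amin],l
E
python3 - <<'E'
from h import *
c=env.read_camera("top"); im=c["img"].astype(int)
g=im.min(2)
b,l=blobs(g[130:250,160:410]>75,60)
for i,s,ce in b:
    print(s,ce+[160,130])
    pts=np.argwhere(l==i)[:,::-1]+[160,130]
    if s[4]>2500:
        h=cv2.convexHull(pts.astype(np.int32))[:,0]
        P=cast(c,h,0.02)[:,:2]; A=np.c_[2*P,np.ones(len(P))]; x=np.linalg.lstsq(A,(P**2).sum(1),rcond=None)[0]
        print("flange",x[:2],np.sqrt(x[2]+x[:2]@x[:2]))
    elif s[0]>130:
        P=cast(c,pts,0.0075)[:,:2]; print("wr",P.mean(0),cv2.minAreaRect(P.astype(np.float32)*1000))
bl=(im[:,:,2]-im[:,:,0]>60)&(im[:,:,2]-im[:,:,1]>50)
ys,xs=np.where(bl[150:230,175:260]); print(len(xs)); 
for u,v in zip(xs+175,ys+150): print((u,v),im[v,u],np.round(cast(c,[u,v],0.02)[0,:2],4))
a=cv2.resize(c["img"][150:234,172:262,::-1],None,fx=6.6,fy=6.6,interpolation=cv2.INTER_CUBIC)[:550]
w=cv2.resize(c["img"][155:200,310:400,::-1],None,fx=8.8,fy=8.8,interpolation=cv2.INTER_CUBIC)
cv2.imwrite("pics/w1.png",w); cv2.imwrite("pics/f1.png",a)
E
```

```text
[41  0 14  8 85] [207.2        132.91764706]
[111   0  74  16 616] [297.23214286 134.875     ]
[  13   20   86   83 5538] [215.58920188 191.04333694]
flange [0.55193732 0.02143908] 0.10140206023369479
[ 156   31   79   34 1106] [349.34719711 173.76672694]
wr [ 0.57532037 -0.3057924 ] ((585.0709838867188, -317.27081298828125), (79.31645965576172, 190.43759155273438), 17.69672203063965)
30
(np.int64(187), np.int64(179)) [131 138 213] [0.5836 0.089 ]
(np.int64(188), np.int64(179)) [131 138 210] [0.5834 0.0866]
(np.int64(187), np.int64(180)) [139 149 216] [0.5811 0.0891]
(np.int64(188), np.int64(180)) [ 85  96 195] [0.5809 0.0867]
(np.int64(189), np.int64(180)) [ 78  85 192] [0.5808 0.0843]
(np.int64(190), np.int64(180)) [132 138 210] [0.5806 0.0819]
(np.int64(189), np.int64(181)) [138 144 199] [0.5783 0.0844]
(np.int64(190), np.int64(181)) [102 113 209] [0.5782 0.082 ]
(np.int64(191), np.int64(181)) [ 87  96 193] [0.578  0.0796]
(np.int64(192), np.int64(181)) [101 107 202] [0.5779 0.0772]
(np.int64(193), np.int64(181)) [133 140 209] [0.5777 0.0748]
(np.int64(193), np.int64(182)) [104 11
[... 420 characters left out ...]
[140 145 210] [0.5719 0.0605]
(np.int64(198), np.int64(184)) [143 150 207] [0.5696 0.063 ]
(np.int64(199), np.int64(184)) [102 112 208] [0.5694 0.0606]
(np.int64(200), np.int64(184)) [103 113 210] [0.5693 0.0582]
(np.int64(201), np.int64(184)) [134 141 212] [0.5691 0.0558]
(np.int64(202), np.int64(184)) [142 148 211] [0.569  0.0534]
(np.int64(201), np.int64(185)) [102 113 210] [0.5666 0.0559]
(np.int64(202), np.int64(185)) [ 85  96 207] [0.5665 0.0535]
(np.int64(203), np.int64(185)) [100 110 207] [0.5663 0.0511]
(np.int64(204), np.int64(185)) [136 142 210] [0.5662 0.0487]
(np.int64(204), np.int64(186)) [103 113 210] [0.5637 0.0488]
(np.int64(205), np.int64(186)) [104 111 208] [0.5636 0.0464]
```

View pics/w1.png

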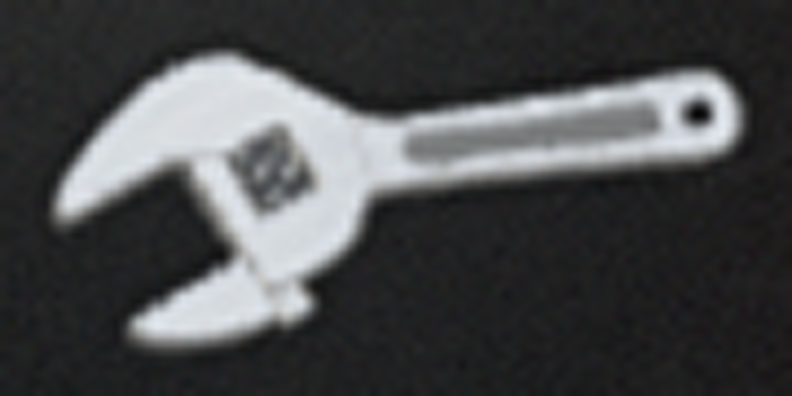

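View pics/f1.png

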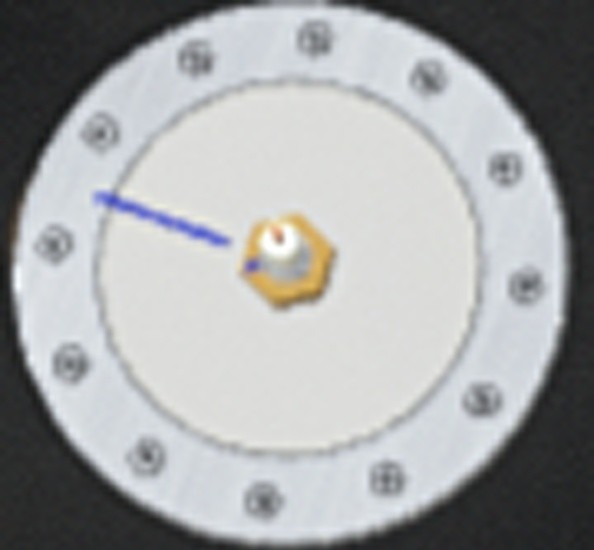

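The wrench crop shows the fixed jaw on top, the sliding jaw below, the worm at full-image (340.9,174.3) and the handle hole at (389.2,167.8). In the flange crop the blue flange line runs from (186.5,180) to (206.5,186.5), and the nut's blue mark is near (210.3,190.3), so the nut is roughly 30° counter-clockwise of it.

```bash
python3 - <<'E'
from h import *
c=env.read_camera("top"); im=c["img"].astype(int); s=env.read_camera("side")
C=np.array([.5519,.0214])
ys,xs=np.where(((im[:,:,2]-im[:,:,0]>60)&(im[:,:,2]-im[:,:,1]>50))[150:230,175:208]); P=cast(c,np.c_[xs+175,ys+150],.02)[:,:2]
v=cv2.fitLine(P.astype(np.float32),cv2.DIST_L2,0,1e-4,1e-4).ravel(); v=v if v[1]>0 else -v
aF=np.degrees(np.arctan2(v[1],v[0])); n=np.array([-v[1],v[0]]); print("flange line ang",aF,"ang from centre",np.degrees(np.arctan2(*(P.mean(0)-C)[::-1])),"line offset from C",(P.mean(0)-C)@n)
# nut: brass mask
r=im[175:205,200:232]; m=(r[:,:,0]-r[:,:,2]>60)
h=cv2.convexHull(np.argwhere(m)[:,::-1].astype(np.int32))[:,0]+[200,175]; H=cast(c,h,.034)[:,:2]
print("nut hull ctr",cv2.minEnclosingCircle(H.astype(np.float32)*1000),"nut px",proj(c,[*C,.034]))
bl=(r[:,:,2]-r[:,:,0]>-5)&(r[:,:,2]-r[:,:,1]>15); q=np.argwhere(bl)[:,::-1]+[200,175]
for u,w in q: print((u,w),im[w,u],end=' '); d=cast(c,[u,w],.034)[0,:2]-C; print(np.linalg.norm(d),np.degrees(np.arctan2(d[1],d[0]))-aF)
# wrench
b,l=blobs(im[155:200,310:400].min(2)>75,300); pts=np.argwhere(l==b[0][0])[:,::-1]+[310,155]
Q=cast(c,pts,.013)[:,:2]; k=(pts[:,0]>358)&(pts[:,0]<388)
hv=cv2.fitLine(cast(c,pts[k],.011)[:,:2].astype(np.float32),cv2.DIST_L2,0,1e-4,1e-4).ravel(); hv=hv if hv[1]<0 else -hv
ah=np.degrees(np.arctan2(hv[1],hv[0])); yaw=ah-157.5; print("handle ang",ah,"wrench yaw",yaw)
R=Ro.from_euler('z',yaw,degrees=True).as_matrix()[:2,:2]
W=cast(c,[340.9,174.3],.018)[0,:2]; print("worm",W,"origin by worm",W-R@[-.0385,.0015])
L=(Q-W)@R; print("extents rel worm x",L.min(0),L.max(0))
o=W-R@[-.0385,.0015]; print("handle axis lateral at origin-check",[( hv[2:]-o)@R, "expect on line (-60,9)->(-161,51)"])
X=lambda p:[*(o+R@np.array(p[:2])),p[2]]
loc=np.array([[-.0385,.0015,.019],[-.0876,.0202,.013],[-.155,.0485,.013],[.017,-.015,.015]])
A=np.array([X(p) for p in loc]); print("proj top",proj(c,A),"side",proj(s,A))
# carousel
car=(im[:,:,0]>150)&(im[:,:,1]<100)&(im[:,:,2]<90); ys,xs=np.where(car[:,400:]); print("car",cast(c,[[xs.min()+400,170],[xs.min()+400,190]],0.0))
E
```

```text
flange line ang 66.59622 ang from centre 65.21759793322248 line offset from C -0.001245953361992979
nut hull ctr ((551.8289184570312, 21.202598571777344), 15.557331085205078) nut px [[215.10293603 188.83404947]]
(np.int64(200), np.int64(183)) [182 185 216] 0.038674575685348635 -1.614944366658733
(np.int64(200), np.int64(184)) [103 112 210] 0.03778855902521535 1.7779627890114824
(np.int64(201), np.int64(184)) [129 137 209] 0.03554910908282798 0.5977634881094502
(np.int64(202), np.int64(184)) [144 150 212] 0.03332676343651862 -0.7404694817543032
(np.int64(203), np.int64(184)) [182 187 216] 0.031125186554892683 -2.268953538461929
(np.int64(200), np.int64(185)) [157 163 213] 0.037041864413376174 5.316686573150676
(np.int64(201), np.int64(185)) [102 112 208] 0.034760265720893885 4.341191269913679
(np.int64(202), np.int64(185)) [ 85  97 208] 0.03249015427647839 3.2290167473480977
(np.int64(203), np.int64(185)) [103 112 209] 0.03023411824571751 1.9503189857230154
(np.int64(204), np.int64(185)) [136 143 212] 0.027995561213479545 0.4662864835653977
(np.int64(205), np.int64(185)) [179 183 214]
[... 975 characters left out ...]
64(211), np.int64(190)) [154 153 173] 0.010011357552526181 36.15435000672018
handle ang -84.81652 wrench yaw -242.31653
worm [ 0.57258537 -0.28235801] origin by worm [ 0.55602707 -0.24756831]
extents rel worm x [-0.12362852 -0.04146148] [0.0577415  0.05921666]
handle axis lateral at origin-check [array([-0.11532935,  0.03211439]), 'expect on line (-60,9)->(-161,51)']
proj top [[340.98983656 174.1946657 ]
 [361.48807244 171.0485258 ]
 [390.84567525 166.77989824]
 [317.75198835 180.5006862 ]] side [[267.80933164 167.58475546]
 [269.30378558 161.45583497]
 [272.06405531 151.1159969 ]
 [267.63244619 178.50911824]]
car [[ 0.57886074 -0.43371564  0.        ]
 [ 0.52860503 -0.42655215  0.        ]]
```

```bash
cat >> h.py <<'E'
def rel(p,yaw,roll0=None):
    "target TCP p, yaw (tool down) -> cm along present tool axes, twist"
    o=env.get_obs(); R0=Ro.from_euler('xyz',o["tool_rot"],degrees=True); R1=Ro.from_euler('xyz',[180,0,yaw],degrees=True)
    return np.round(R0.inv().apply(np.array(p)-o["tool_pos"])*100,2),np.round((R0.inv()*R1).as_rotvec(degrees=True),1)
E
python3 - <<'E'
from h import *
s=env.read_camera("side");c=env.read_camera("top")
B=cast(s,[[258,130],[330,130],[293,144]],.01); print(B)
ctr=(B[0]+B[1])/2; r=np.linalg.norm(B[0]-B[1])/2; print("base ctr",ctr,r)
for z in(.15,.2,.25,.3,.35): 
    print(z,proj(s,[ctr[0],ctr[1],z])[0],"top view ctr",proj(c,[ctr[0],ctr[1],z])[0])
psi=np.radians(117.7); R=np.array([[np.cos(psi),-np.sin(psi)],[np.sin(psi),np.cos(psi)]])
g=np.array([.5560,-.2476])+R@[-.0876,.0202]; print("grip",g)
print(rel([*g,.35],95.2), rel([*g,.182+.002],95.2))
E
```

```text
[[ 0.66533109 -0.57323913  0.01      ]
 [ 0.43133207 -0.62399795  0.01      ]
 [ 0.5332141  -0.4811051   0.01      ]]
base ctr [ 0.54833158 -0.59861854  0.01      ] 0.11972050703864417
0.15 [295.55918166  88.62257882] top view ctr [506.36497128 160.31132649]
0.2 [296.1641542   72.90209923] top view ctr [522.21119983 152.97423947]
0.25 [296.78978832  56.64471964] top view ctr [540.16855342 144.65966382]
0.3 [297.43716087  39.82245714] top view ctr [560.6890248  135.15831883]
0.35 [298.10742488  22.40534988] top view ctr [584.36355186 124.19658969]
grip [ 0.57883521 -0.33455029]
(array([37.64, -9.74,  5.45]), array([ -0. ,  -0. , -69.5])) (array([37.64, -9.73, 22.05]), array([ -0. ,  -0. , -69.5]))
```

{"name": "servo_tool", "arguments": {"plan": [{"xyz":[2.2,-3.1,0],"twist":[0,0,-6]},{"xyz":[4.4,-6.2,0],"twist":[0,0,-12]},{"xyz":[6.6,-9.3,0],"twist":[0,0,-19]},{"xyz":[8.8,-12.4,0],"twist":[0,0,-26]},{"xyz":[11,-15.5,0],"twist":[0,0,-33]},{"xyz":[13.2,-18.6,0],"twist":[0,0,-40]},{"xyz":[17,-17,0],"twist":[0,0,-47]},{"xyz":[21,-15.7,0],"twist":[0,0,-54]},{"xyz":[25,-14.2,1],"twist":[0,0,-61]},{"xyz":[29,-13,2],"twist":[0,0,-68]}]}}

```text
validation failed for argument at $.pl...
```

```bash
python3 -c "
from h import *
print(rel([.5788,-.3346,.25],95.2)); o=env.get_obs(); print(o['tool_pos'],o['tool_rot'])"
```

```text
(array([37.64, -9.73, 15.45]), array([ -0. ,  -0. , -69.5]))
[ 0.28195611 -0.58562353  0.40449332] [-1.79974452e+02  3.02429405e-03  2.57100199e+01]
```

{"name": "servo_tool", "arguments": {"plan": [{"xyz":[2.2,-3.1,0],"twist":[0,0,-6],"jaw":0},{"xyz":[4.4,-6.2,0],"twist":[0,0,-12],"jaw":0},{"xyz":[6.6,-9.3,0],"twist":[0,0,-19],"jaw":0},{"xyz":[8.8,-12.4,0],"twist":[0,0,-26],"jaw":0},{"xyz":[11,-15.5,0],"twist":[0,0,-33],"jaw":0},{"xyz":[13.2,-18.6,0],"twist":[0,0,-40],"jaw":0},{"xyz":[17,-17,0],"twist":[0,0,-47],"jaw":0},{"xyz":[21,-15.7,0],"twist":[0,0,-54],"jaw":0},{"xyz":[25,-14.2,1],"twist":[0,0,-61],"jaw":0},{"xyz":[29,-13,2],"twist":[0,0,-68],"jaw":0}]}}

```text
time_s: 1.18
tool_pos: [0.4847, -0.3431, 0.3869]
tool_rot: [179.9, 0.2, 94.0]
force: [-0.3, -0.8, 0.7]
grip_width: 0.0866
grasp_force: 0.0
```

```bash
python3 -c "
from h import *
print(rel([.5788,-.3346,.25],95.2)); o=env.get_obs(); print(o['tool_pos'],o['tool_rot'])"
```

```text
(array([ 0.23,  9.41, 13.71]), array([ 0.1,  0.2, -1.2]))
[ 0.48472994 -0.34306011  0.38685901] [1.79875220e+02 1.65700630e-01 9.40061203e+01]
```

{"name": "servo_tool", "arguments": {"plan": [{"xyz":[0.1,3,2.8],"twist":[0,0,-1],"jaw":0},{"xyz":[0.1,6,5.6],"twist":[0,0,-1.5],"jaw":0},{"xyz":[0.2,9.2,8],"twist":[0,0,-1.5],"jaw":0},{"xyz":[0.2,9.2,11],"twist":[0,0,-1.5],"jaw":0},{"xyz":[0.2,9.2,13.4],"twist":[0,0,-1.5],"jaw":0},{"xyz":[0.2,9.2,13.4],"twist":[0,0,-1.5],"jaw":0},{"xyz":[0.2,9.2,13.4],"twist":[0,0,-1.5],"jaw":0}]}}

```text
time_s: 1.77
tool_pos: [0.5743, -0.3353, 0.2503]
tool_rot: [-179.8, -0.1, 95.2]
force: [0.2, -1.5, 0.3]
grip_width: 0.0868
grasp_force: 0.0
```

```bash
python3 -c "
from h import *
print(rel([.5788,-.3346,.184],95.2)); o=env.get_obs(); print(o['tool_pos'],o['tool_rot'],o['force'])
crop(env.read_camera('side'),180,60,180,130,4.4,'s2')"
```

```text
(array([0.01, 0.48, 6.63]), array([-0.2, -0.1,  0. ]))
[ 0.57426777 -0.33525444  0.25031901] [-1.79838950e+02 -1.08486173e-01  9.52086512e+01] [ 0.1728027  -1.46002442  0.26260287]
```

View pics/s2.png

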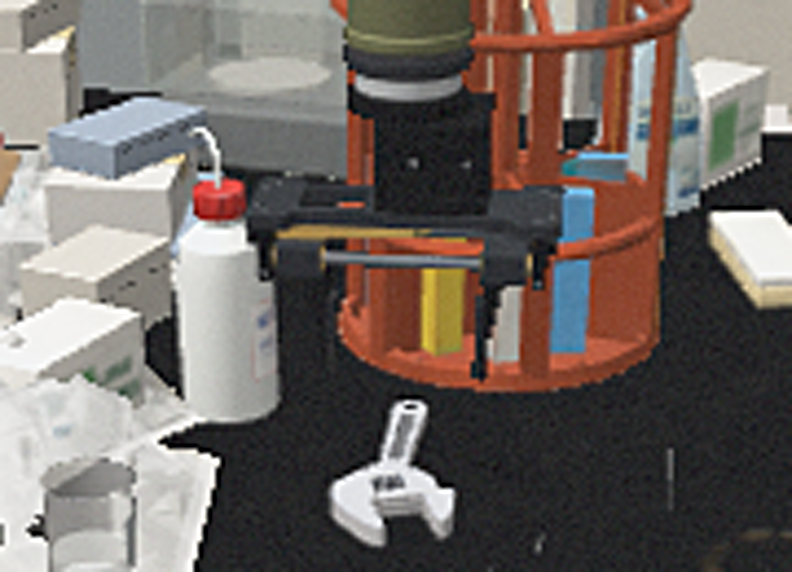

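The gripper hangs clear over the handle, with the wrench at crop (400,450). The white bottle stands close to the gripper's far end at crop (230,300), so I'll check that clearance.

```bash
python3 -c "
from h import *
s=env.read_camera('side')
f=lambda x,y:[180+x/4.4,60+y/4.4]
print('bottle base L,R,front',cast(s,[f(183,400),f(278,400),f(230,418)],0))
print('body far end px for z .095..',cast(s,[f(255,235)],.15),[ (proj(s,[.5743+.095,-.335+d,.147])[0]-[180,60])*4.4 for d in(.0375,-.0375)])"
```

```text
bottle base L,R,front [[ 0.74215861 -0.40460387  0.        ]
 [ 0.67739312 -0.41874181  0.        ]
 [ 0.7021019  -0.38240435  0.        ]]
body far end px for z .095.. [[ 0.66819636 -0.33409786  0.15      ]] [array([238.13835486, 259.34487422]), array([268.65359834, 219.59742099])]
```

{"name": "servo_tool", "arguments": {"plan": [{"xyz":[0,0.1,2.5],"twist":[0,0,0],"jaw":0},{"xyz":[0,0.1,5],"twist":[0,0,0],"jaw":0},{"xyz":[0,0.1,6.3],"twist":[0,0,0],"jaw":0},{"xyz":[0,0.1,6.6],"twist":[0,0,0],"jaw":0},{"xyz":[0,0.1,6.6],"twist":[0,0,0],"jaw":0},{"xyz":[0,0.1,6.6],"twist":[0,0,0],"jaw":0}]}}

```text
time_s: 2.37
tool_pos: [0.5765, -0.3357, 0.1875]
tool_rot: [179.9, 0.1, 95.2]
force: [0.5, 0.3, -0.1]
grip_width: 0.087
grasp_force: 0.0
```

```bash
python3 -c "
from h import *
print(rel([.5788,-.3346,.184],95.2)); o=env.get_obs(); print(o['tool_pos'],o['tool_rot'],o['force'])"
```

```text
(array([0.09, 0.24, 0.35]), array([ 0.1,  0.1, -0. ]))
[ 0.57650018 -0.33569233  0.18753653] [1.79875313e+02 9.49190349e-02 9.51981658e+01] [ 0.51664869  0.34844466 -0.09959365]
```

{"name": "servo_tool", "arguments": {"plan": [{"xyz":[0.1,0.1,0.2],"twist":[0,0,0],"jaw":0},{"xyz":[0.1,0.1,0.2],"twist":[0,0,0],"jaw":0},{"xyz":[0.1,0.1,0.2],"twist":[0,0,0],"jaw":0},{"xyz":[0.1,0.1,0.2],"twist":[0,0,0],"jaw":0}]}}

```text
time_s: 2.7
tool_pos: [0.577, -0.3342, 0.1843]
tool_rot: [180.0, 0.0, 95.2]
force: [0.4, 0.2, -0.1]
grip_width: 0.087
grasp_force: 0.0
```

{"name": "servo_tool", "arguments": {"plan": [{"xyz":[0,0,0],"twist":[0,0,0],"jaw":0.5},{"xyz":[0,0,0],"twist":[0,0,0],"jaw":0.7},{"xyz":[0,0,0],"twist":[0,0,0],"jaw":0.85},{"xyz":[0,0,0],"twist":[0,0,0],"jaw":1},{"xyz":[0,0,0],"twist":[0,0,0],"jaw":1},{"xyz":[0,0,0],"twist":[0,0,0],"jaw":1},{"xyz":[0,0,0],"twist":[0,0,0],"jaw":1},{"xyz":[0,0,0],"twist":[0,0,0],"jaw":1}], "newtons": 55}}

```text
time_s: 3.37
tool_pos: [0.5767, -0.3341, 0.1836]
tool_rot: [-180.0, 0.0, 95.2]
force: [0.3, -0.2, 0.9]
grip_width: 0.0418
grasp_force: 0.0
```

{"name": "servo_tool", "arguments": {"plan": [{"xyz":[0,0,0],"twist":[0,0,0],"jaw":1},{"xyz":[0,0,0],"twist":[0,0,0],"jaw":1},{"xyz":[0,0,0],"twist":[0,0,0],"jaw":1},{"xyz":[0,0,0],"twist":[0,0,0],"jaw":1},{"xyz":[0,0,0],"twist":[0,0,0],"jaw":1},{"xyz":[0,0,0],"twist":[0,0,0],"jaw":1}]}}

```text
time_s: 3.87
tool_pos: [0.5768, -0.3341, 0.1837]
tool_rot: [180.0, 0.0, 95.2]
force: [0.5, 0.7, 0.1]
grip_width: 0.0195
grasp_force: 54.7
```

```bash
cat >> h.py <<'E'
C=np.array([.5519,.0213])
def r2(a): a=np.radians(a); return np.array([[np.cos(a),-np.sin(a)],[np.sin(a),np.cos(a)]])
E
python3 -c "
from h import *
o=env.get_obs(); print(o['tool_pos'],o['tool_rot'],o['force'],o['grip_width'],o['grasp_force'])
c=env.read_camera('top');im=c['img'].astype(int)
crop(c,300,150,110,60,7,'g3')"
```

```text
[ 0.57683708 -0.33414331  0.18368162] [1.79985055e+02 9.78091173e-03 9.52175030e+01] [0.54023896 0.68484083 0.06364716] 0.019517404037678772 54.71185863018036
```

View pics/g3.png

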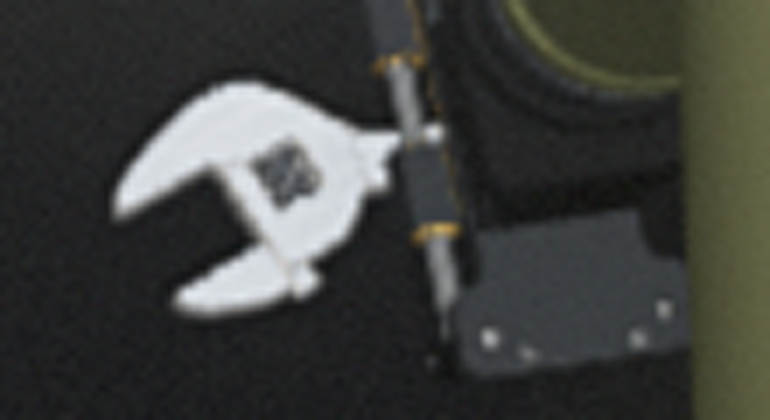

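The grip is good: opening 19.5 mm, force 55 N, worm at (341.0,174.6) and unmoved. Now I work out the approach and seat poses.

```bash
cat >> h.py <<'E'
T=np.array([-.0869,.0201])
def tcp(nutloc,psi,z): # TCP when nut centre sits at nutloc in wrench frame
    o=C-r2(psi)@np.array(nutloc); return [*(o+r2(psi)@T),z], psi-22.5
E
python3 -c "
from h import *
for a in ([.052,.0015],96.5,.222),([.052,.0015],96.5,.205),([-.001,.0015],96.5,.205): print(np.round(tcp(*a)[0],4),rel(*tcp(*a)))
c=env.read_camera('top')
print(cast(c,[[208.8,190.8],[222.6,188.6],[209.9,190.3]],.034), cast(c,[341,174.6],.018))"
```

```text
[ 0.5491 -0.1188  0.222 ] (array([21.7 , -0.8 , -3.84]), array([ 0. ,  0. , 21.2]))
[ 0.5491 -0.1188  0.205 ] (array([21.7 , -0.8 , -2.14]), array([ 0. ,  0. , 21.2]))
[ 0.5431 -0.0662  0.205 ] (array([27.  , -0.92, -2.14]), array([ 0. ,  0. , 21.2]))
[[0.54808563 0.0364114  0.034     ]
 [0.55136232 0.00373755 0.034     ]
 [0.54912887 0.03377901 0.034     ]] [[ 0.57182475 -0.28251702  0.018     ]]
```

{"name": "servo_tool", "arguments": {"plan": [{"xyz":[0,0,-1.5],"twist":[0,0,0],"jaw":1},{"xyz":[0,0,-3],"twist":[0,0,0],"jaw":1},{"xyz":[0,0,-4],"twist":[0,0,0],"jaw":1},{"xyz":[0,0,-4],"twist":[0,0,0],"jaw":1},{"xyz":[0,0,-4],"twist":[0,0,0],"jaw":1}]}}

```text
time_s: 4.38
tool_pos: [0.5772, -0.3344, 0.2253]
tool_rot: [179.9, 0.1, 95.2]
force: [-0.1, -0.2, -4.2]
grip_width: 0.0191
grasp_force: 54.7
```

{"name": "servo_tool", "arguments": {"plan": [{"xyz":[3,-0.1,0],"twist":[0,0,3],"jaw":1},{"xyz":[6,-0.2,0],"twist":[0,0,6],"jaw":1},{"xyz":[9.5,-0.3,0],"twist":[0,0,9],"jaw":1},{"xyz":[13,-0.5,0],"twist":[0,0,12.5],"jaw":1},{"xyz":[16.5,-0.7,0],"twist":[0,0,16],"jaw":1},{"xyz":[19.5,-0.8,0],"twist":[0,0,19],"jaw":1},{"xyz":[21.7,-0.8,0],"twist":[0,0,21.2],"jaw":1},{"xyz":[21.7,-0.8,0.3],"twist":[0,0,21.2],"jaw":1},{"xyz":[21.7,-0.8,0.3],"twist":[0,0,21.2],"jaw":1},{"xyz":[21.7,-0.8,0.3],"twist":[0,0,21.2],"jaw":1}]}}

```text
time_s: 5.22
tool_pos: [0.5487, -0.1194, 0.2202]
tool_rot: [-179.9, 0.1, 74.0]
force: [0.9, -0.6, -4.3]
grip_width: 0.0192
grasp_force: 54.7
```

```bash
python3 -c "
from h import *
o=env.get_obs(); print(o['tool_pos'],o['tool_rot'],o['force'],o['grip_width'],o['grasp_force'])
for a in ([.052,.0015],96.5,.206),([-.001,.0015],96.5,.205): print(rel(*tcp(*a)))
crop(env.read_camera('top'),180,150,110,80,7,'a4')"
```

```text
[ 0.54868098 -0.11935015  0.22018804] [-1.79946164e+02  6.13480823e-02  7.40295930e+01] [ 0.85012243 -0.61182039 -4.32558715] 0.019186434508120135 54.709877371788025
(array([0.07, 0.03, 1.42]), array([-0.1,  0.1,  0. ]))
(array([ 4.96, -1.99,  1.52]), array([-0.1,  0.1,  0. ]))
```

View pics/a4.png

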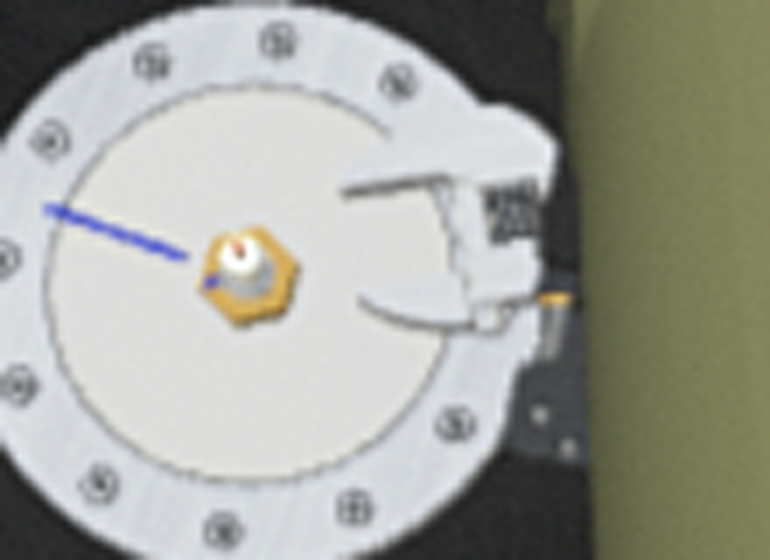

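The jaws stand level and face the nut. The fixed tip is at crop (345,188), the sliding tip at (360,297), and the nut centre at (250,274). I check the lateral centring with the top edges at their true height.

```bash
python3 -c "
from h import *
c=env.read_camera('top')
o=env.get_obs(); z=.015+o['tool_pos'][2]-.1837; print(z)
f=lambda x,y:[180+x/7,150+y/7]
psi=o['tool_rot'][2]+22.5; org=o['tool_pos'][:2]-r2(psi)@T
L=lambda P:np.round((np.asarray(P)[:,:2]-org)@r2(psi)*1000,1)
print('fixed tip,root; slide tip,root',L(cast(c,[f(345,190),f(440,179),f(362,297),f(440,322)],z)))
print('worm',L(cast(c,[f(513,211)],z+.003)),'nut',L([C]))
print('nut hull',L(cast(c,[f(203,283),f(298,268),f(250,274)],.034)))"
```

```text
0.051724486260263075
fixed tip,root; slide tip,root [[ 15.9 -16.3]
 [-15.9 -14.6]
 [ 16.2  20.6]
 [ -7.7  33.3]]
worm [[-37.8   1.2]] nut [[53.5  1.3]]
nut hull [[68.4  2.6]
 [36.1  3. ]
 [52.3  2.3]]
```

{"name": "servo_tool", "arguments": {"plan": [{"xyz":[0,0,0.8],"twist":[0,0,0],"jaw":1},{"xyz":[0.1,0,1.5],"twist":[0,0,0],"jaw":1},{"xyz":[1,-0.4,1.5],"twist":[0,0,0],"jaw":1},{"xyz":[2,-0.8,1.5],"twist":[0,0,0],"jaw":1},{"xyz":[3,-1.2,1.5],"twist":[0,0,0],"jaw":1},{"xyz":[4,-1.6,1.5],"twist":[0,0,0],"jaw":1},{"xyz":[4.9,-2,1.5],"twist":[0,0,0],"jaw":1},{"xyz":[4.9,-2,1.5],"twist":[0,0,0],"jaw":1},{"xyz":[4.9,-2,1.5],"twist":[0,0,0],"jaw":1},{"xyz":[4.9,-2,1.6],"twist":[0,0,0],"jaw":1}]}}

```text
time_s: 6.15
tool_pos: [0.5428, -0.0647, 0.2045]
tool_rot: [-179.9, -0.1, 74.1]
force: [-3.5, 0.4, -2.7]
grip_width: 0.0196
grasp_force: 54.8
```

```bash
python3 -c "
from h import *
o=env.get_obs(); print(o['tool_pos'],o['tool_rot'],o['force'],o['wrist_torque'],o['grip_width'])
print(rel(*tcp([-.001,.002],96.5,.2035)))
c=env.read_camera('top'); s=env.read_camera('side')
a=cv2.resize(c['img'][160:215,190:270,::-1],None,fx=7,fy=7,interpolation=cv2.INTER_CUBIC); b=cv2.resize(s['img'][190:260,215:300,::-1],None,fx=5.5,fy=5.5,interpolation=cv2.INTER_CUBIC)[:385]
h=min(len(a),len(b)); w=np.hstack([a[:h],b[:h]]); cv2.imwrite('pics/p5.png',w[:, :1100][:, :]) if w.shape[1]<=800 else cv2.imwrite('pics/p5.png',cv2.resize(w,(800,int(h*800/w.shape[1])))); print(w.shape)"
```

```text
[ 0.54284754 -0.0646835   0.20451125] [-1.79896198e+02 -5.33532737e-02  7.40951714e+01] [-3.47542275  0.38988977 -2.65616104] [0.29842105 0.73945191 0.31056739] 0.019557377478205493
(array([-0.11,  0.12,  0.1 ]), array([-0.1, -0.1,  0.1]))
(385, 1028, 3)
```

View pics/p5.png

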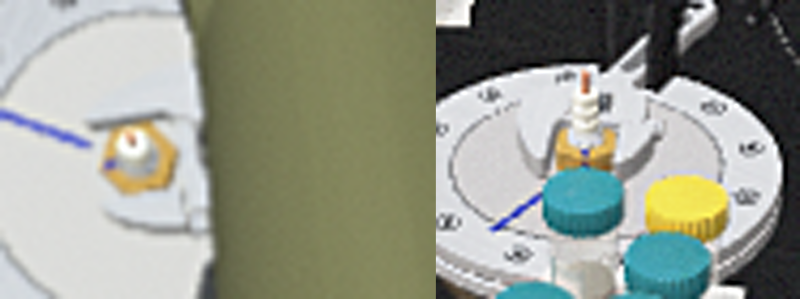

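The nut sits between the jaws in the top view at (135,160), and in the side view the wrench lies round the nut at (585,150). It has gone about 1.5 mm too deep, so I back off slightly, lower, and release.

{"name": "servo_tool", "arguments": {"plan": [{"xyz":[-0.1,0.1,0.05],"twist":[0,0,0],"jaw":1},{"xyz":[-0.1,0.1,0.15],"twist":[0,0,0],"jaw":1},{"xyz":[-0.1,0.1,0.15],"twist":[0,0,0],"jaw":1},{"xyz":[-0.1,0.1,0.15],"twist":[0,0,0],"jaw":1}]}}

```text
time_s: 6.58
tool_pos: [0.5437, -0.0666, 0.2035]
tool_rot: [-179.9, -0.0, 74.1]
force: [-6.2, 3.5, 2.5]
grip_width: 0.0193
grasp_force: 54.9
```

```bash
python3 -c "
from h import *
o=env.get_obs(); print(o['tool_pos'],o['tool_rot'],o['force'],o['wrist_torque'],o['grip_width'])
print(rel(*tcp([-.001,.002],96.5,.2035)))"
```

```text
[ 0.54369247 -0.0666063   0.2034606 ] [-1.79885062e+02 -2.85707452e-02  7.40622126e+01] [-6.15703744  3.53406876  2.50726436] [0.65204441 1.26140112 0.48970251] 0.019277522914742246
(array([ 0.05, -0.02, -0.  ]), array([-0.1, -0. ,  0.1]))
```

{"name": "servo_tool", "arguments": {"plan": [{"xyz":[0,-0.15,0],"twist":[0,0,0],"jaw":1},{"xyz":[0,-0.15,0],"twist":[0,0,0],"jaw":1},{"xyz":[0,-0.15,0],"twist":[0,0,0],"jaw":1}]}}

```text
time_s: 6.83
tool_pos: [0.5426, -0.0666, 0.2035]
tool_rot: [-180.0, -0.0, 74.0]
force: [-5.2, 1.8, 1.3]
grip_width: 0.0191
grasp_force: 54.8
```

```bash
python3 -c "
from h import *
o=env.get_obs(); print(o['tool_pos'],o['tool_rot'],o['force'],o['wrist_torque'],o['grip_width'])"
```

```text
[ 0.54263647 -0.06664386  0.20346442] [-1.79989939e+02 -3.00994856e-02  7.40107952e+01] [-5.21082927  1.79945721  1.2670484 ] [0.70123387 1.02142381 0.26597048] 0.019124286180962468
```

{"name": "servo_tool", "arguments": {"plan": [{"xyz":[0,0,0],"twist":[0,0,0],"jaw":0.5},{"xyz":[0,0,0],"twist":[0,0,0],"jaw":0.5},{"xyz":[0,0,0],"twist":[0,0,0],"jaw":0.5},{"xyz":[0,0,0],"twist":[0,0,0],"jaw":0.5},{"xyz":[0,0,-2],"twist":[0,0,0],"jaw":0.5},{"xyz":[0,0,-4],"twist":[0,0,0],"jaw":0.5},{"xyz":[0,0,-6],"twist":[0,0,0],"jaw":1}]}}

```text
time_s: 7.42
tool_pos: [0.5428, -0.0672, 0.2639]
tool_rot: [180.0, -0.0, 74.0]
force: [0.9, -0.2, 0.1]
grip_width: 0.041
grasp_force: 0.0
```

{"name": "servo_tool", "arguments": {"plan": [{"xyz":[1.5,0.1,0],"twist":[0,0,-6],"jaw":1},{"xyz":[3,0.1,0],"twist":[0,0,-12],"jaw":1},{"xyz":[4.4,0.2,0],"twist":[0,0,-18],"jaw":1},{"xyz":[4.4,0.2,0],"twist":[0,0,-22.5],"jaw":1},{"xyz":[4.4,0.2,0],"twist":[0,0,-22.5],"jaw":1},{"xyz":[4.4,0.2,0],"twist":[0,0,-22.5],"jaw":1},{"xyz":[4.4,0.2,0],"twist":[0,0,-22.5],"jaw":1},{"xyz":[4.4,0.2,0],"twist":[0,0,-22.5],"jaw":1}]}}

```text
time_s: 8.08
tool_pos: [0.5566, -0.026, 0.2631]
tool_rot: [180.0, 0.0, 96.4]
force: [-0.8, -0.2, 0.5]
grip_width: 0.0012
grasp_force: 0.0
```

```bash
python3 -c "
from h import *
o=env.get_obs(); print(o['tool_pos'],o['tool_rot'],o['force'],o['grip_width'])
print(rel([.5565,-.0244,.225],96.5))
c=env.read_camera('top'); s=env.read_camera('side')
a=c['img'][160:220,190:275,::-1]; b=s['img'][190:250,215:300,::-1]
cv2.imwrite('pics/r6.png',cv2.resize(np.hstack([a,b]),None,fx=4.7,fy=4.7,interpolation=cv2.INTER_CUBIC))"
```

```text
[ 0.55660911 -0.02603676  0.26312762] [1.79993743e+02 2.79703600e-02 9.63612852e+01] [-0.80525127 -0.20405815  0.53438535] 0.0011749038499557804
(array([0.17, 0.01, 3.81]), array([ 0. ,  0. , -0.1]))
```

View pics/r6.png

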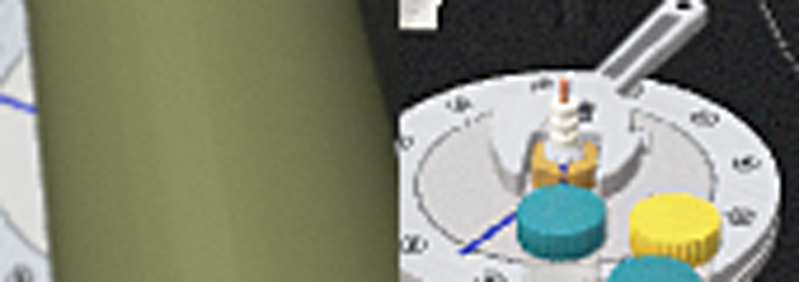

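The wrench lies flat round the nut. The worm shows at side pixel (255,214) and the handle end near (275,192); I check these against the expected pose.

```bash
python3 -c "
from h import *
s=env.read_camera('side'); o=np.array([.5426,-.0666])-r2(96.5)@T
print(o, r2(96.5).T@(C-o))
for p in ([-.0385,.0015,.039],[-.0385,.0015,.02+.019],[-.155,.0485,.033],[0,0,.034]): print(p,proj(s,[*(o+r2(96.5)@p[:2]),p[2]]))
print(proj(s,[*C,.034]),proj(s,[*C,.074]))"
```

```text
[0.55273344 0.02201678] [-0.00061782  0.00090922]
[-0.0385, 0.0015, 0.039] [[251.58199269 210.9669236 ]]
[-0.0385, 0.0015, 0.039] [[251.58199269 210.9669236 ]]
[-0.155, 0.0485, 0.033] [[276.17565719 189.62461132]]
[0, 0, 0.034] [[248.83513762 221.99794359]]
[[249.28327016 221.86952396]] [[249.08221598 206.10753898]]
```

{"name": "servo_tool", "arguments": {"plan": [{"xyz":[0,0,2],"twist":[0,0,0],"jaw":1},{"xyz":[0,0,3.8],"twist":[0,0,0],"jaw":1},{"xyz":[0,0,4.1],"twist":[0,0,0],"jaw":1},{"xyz":[0,0,4.2],"twist":[0,0,0],"jaw":1},{"xyz":[0,0,4.3],"twist":[0,0,0],"jaw":1},{"xyz":[0,0,4.3],"twist":[0,0,0],"jaw":1}]}}

```text
time_s: 8.73
tool_pos: [0.5566, -0.0254, 0.2212]
tool_rot: [-179.9, 0.0, 96.5]
force: [-2.6, -0.4, 5.5]
grip_width: 0.0004
grasp_force: 2.9
```

{"name": "servo_tool", "arguments": {"plan": [{"xyz":[0,0,0.1],"twist":[0,0,0],"jaw":1},{"xyz":[0,0,0.1],"twist":[0,0,0],"jaw":1},{"xyz":[0,0,0.1],"twist":[0,0,0],"jaw":1}]}}

```text
time_s: 8.98
tool_pos: [0.5566, -0.0254, 0.221]
tool_rot: [-179.9, 0.1, 96.5]
force: [-4.7, 0.2, 11.3]
grip_width: 0.0006
grasp_force: 5.3
```

{"name": "servo_tool", "arguments": {"plan": [{"xyz":[0.2,0,0.02],"twist":[0,0,0],"jaw":1},{"xyz":[0.5,0,0.03],"twist":[0,0,0],"jaw":1},{"xyz":[0.8,0,0.03],"twist":[0,0,0],"jaw":1},{"xyz":[1.2,0,0.03],"twist":[0,0,0],"jaw":1},{"xyz":[1.6,0,0.03],"twist":[0,0,0],"jaw":1},{"xyz":[1.6,0,0.03],"twist":[0,0,0],"jaw":1}]}}

```text
time_s: 9.48
tool_pos: [0.5549, -0.0112, 0.2212]
tool_rot: [-180.0, 0.3, 96.4]
force: [-5.0, -4.2, 12.4]
grip_width: 0.0004
grasp_force: 6.7
```

```bash
python3 -c "
from h import *
o=env.get_obs(); print(o['tool_pos'],o['force'],o['wrist_torque'])
s=env.read_camera('side')
crop(s,225,190,60,42,12,'s7')"
```

```text
[ 0.55491983 -0.0112156   0.22118249] [-5.03062817 -4.24632064 12.44983932] [-1.0843959   1.19001294  0.04336595]
```

View pics/s7.png

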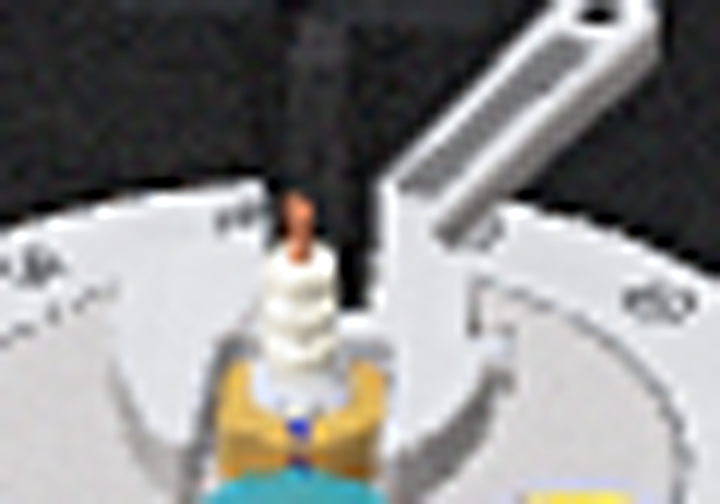

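The side view shows the wrench flat, the fingertip on the worm behind the insulator, and the nut's blue mark at crop (298,428). The drag reads about 4 N, so the worm is rolling. That was my tenth picture, so from here I go by numbers.

{"name": "servo_tool", "arguments": {"plan": [{"xyz":[0,0,-0.5],"twist":[0,0,0],"jaw":1},{"xyz":[-0.8,0,-0.6],"twist":[0,0,0],"jaw":1},{"xyz":[-1.6,0,-0.5],"twist":[0,0,0],"jaw":1},{"xyz":[-1.7,0,-0.1],"twist":[0,0,0],"jaw":1},{"xyz":[-1.7,0,0.02],"twist":[0,0,0],"jaw":1},{"xyz":[-1.6,0,0.02],"twist":[0,0,0],"jaw":1},{"xyz":[-1.2,0,0.02],"twist":[0,0,0],"jaw":1},{"xyz":[-0.8,0,0.02],"twist":[0,0,0],"jaw":1},{"xyz":[-0.4,0,0.02],"twist":[0,0,0],"jaw":1},{"xyz":[0,0,0.02],"twist":[0,0,0],"jaw":1}]}}

```text
time_s: 10.37
tool_pos: [0.5557, -0.0137, 0.2211]
tool_rot: [180.0, 0.4, 96.3]
force: [-5.6, -7.9, 19.1]
grip_width: 0.0005
grasp_force: 9.5
```

{"name": "servo_tool", "arguments": {"plan": [{"xyz":[0,0,-0.5],"twist":[0,0,0],"jaw":1},{"xyz":[-0.8,0,-0.6],"twist":[0,0,0],"jaw":1},{"xyz":[-1.6,0,-0.5],"twist":[0,0,0],"jaw":1},{"xyz":[-1.7,0,-0.1],"twist":[0,0,0],"jaw":1},{"xyz":[-1.7,0,0],"twist":[0,0,0],"jaw":1},{"xyz":[-1.6,0,0],"twist":[0,0,0],"jaw":1},{"xyz":[-1.2,0,0],"twist":[0,0,0],"jaw":1},{"xyz":[-0.8,0,0],"twist":[0,0,0],"jaw":1},{"xyz":[-0.4,0,0],"twist":[0,0,0],"jaw":1},{"xyz":[0,0,0],"twist":[0,0,0],"jaw":1}]}}

```text
time_s: 11.2
tool_pos: [0.5556, -0.015, 0.221]
tool_rot: [-180.0, 0.5, 96.2]
force: [-6.4, -9.0, 21.8]
grip_width: 0.0005
grasp_force: 10.4
```

```bash
python3 -c "
from h import *
o=env.get_obs(); print(o['tool_pos'],o['force'])
s=env.read_camera('side')['img']; print(s[190:240,225:285].sum(2)[36:48:3,10:50].tolist())
np.save('side_a.npy',s)"
```

```text
[ 0.55555873 -0.01499821  0.22104983] [-6.3792498  -8.95460237 21.80131853]
[[555, 496, 529, 654, 689, 693, 638, 343, 327, 382, 375, 418, 507, 524, 412, 400, 533, 479, 400, 343, 302, 462, 727, 701, 708, 643, 447, 322, 312, 359, 583, 655, 632, 634, 632, 630, 629, 632, 631, 629], [637, 629, 520, 522, 537, 524, 372, 393, 519, 398, 383, 372, 385, 400, 412, 358, 394, 339, 290, 237, 216, 341, 525, 383, 377, 360, 344, 370, 588, 647, 626, 639, 624, 624, 631, 632, 635, 625, 625, 622], [624, 633, 632, 640, 626, 505, 381, 418, 418, 410, 425, 429, 430, 420, 422, 409, 409, 406, 407, 398, 408, 402, 405, 385, 545, 660, 646, 644, 639, 640, 638, 598, 608, 565, 559, 556, 555, 557, 550, 561], [638, 659, 649, 524, 306, 378, 424, 412, 414, 430, 438, 445, 437, 418, 421, 420, 415, 424, 410, 408, 400, 393, 387, 370, 558, 660, 622, 636, 631, 567, 563, 562, 558, 566, 563, 562, 560, 559, 552, 563]]
```

{"name": "servo_tool", "arguments": {"plan": [{"xyz":[0,0,-0.12],"twist":[0,0,0],"jaw":1},{"xyz":[0,0,-0.12],"twist":[0,0,0],"jaw":1},{"xyz":[0,0,-0.12],"twist":[0,0,0],"jaw":1}]}}

```text
time_s: 11.5
tool_pos: [0.5551, -0.0119, 0.2212]
tool_rot: [-180.0, 0.3, 96.4]
force: [-3.6, -6.1, 14.3]
grip_width: 0.0004
grasp_force: 7.2
```

```bash
cat >> h.py <<'E'
def jawgap(s):
    "side view: brass right edge and dark sliding-jaw inner edge per row"
    im=s["img"].astype(int); out=[]
    for v in range(221,229):
        r=im[v,235:275]; b=np.where(r[:,0]-r[:,2]>50)[0]; 
        if len(b): out.append((v,b.min()+235,b.max()+235,[int(x) for x in r[b.max()+1-0:b.max()+9].sum(1)]))
    return out
E
python3 -c "
from h import *
o=env.get_obs(); print(o['tool_pos'],o['force'])
for x in jawgap(env.read_camera('side')): print(x)
print()
c=cv2.imread('pics/side0.png')"
```

```text
[ 0.55505207 -0.01192373  0.22119551] [-3.61514611 -6.1305639  14.34838374]
(221, np.int64(243), np.int64(256), [617, 694, 676, 671, 678, 683, 691, 643])
(222, np.int64(243), np.int64(256), [629, 697, 677, 675, 677, 694, 696, 499])
(223, np.int64(243), np.int64(256), [626, 686, 672, 670, 695, 699, 598, 354])
(224, np.int64(243), np.int64(256), [707, 684, 679, 685, 698, 630, 398, 303])
(225, np.int64(243), np.int64(256), [710, 688, 684, 690, 623, 431, 316, 318])
(226, np.int64(243), np.int64(255), [456, 732, 706, 699, 653, 446, 320, 326])
(227, np.int64(243), np.int64(255), [467, 748, 684, 473, 372, 344, 332, 314])
(228, np.int64(243), np.int64(255), [363, 552, 400, 356, 347, 331, 334, 449])
```

```bash
cat >> h.py <<'E'
def edge(im,rows=range(222,228)):
    "col where bright sliding-jaw top goes dark at its outer side, per row (subpixel)"
    e=[]
    for v in rows:
        r=im[v].sum(1).astype(float)
        for u in range(258,270):
            if r[u]>=500>r[u+1]: e.append(u+(r[u]-500)/(r[u]-r[u+1])); break
        else: e.append(np.nan)
    return np.round(e,2)
E
python3 -c "
from h import *
s=env.read_camera('side')['img']
old=cv2.resize(cv2.imread('pics/s7.png')[:,:,::-1],(60,42),interpolation=cv2.INTER_AREA); f=np.zeros_like(s); f[190:232,225:285]=old
r6=cv2.imread('pics/r6.png')[:,:,::-1]; r6=cv2.resize(r6,(170,60),interpolation=cv2.INTER_AREA)[:,85:]; g=np.zeros_like(s); g[190:250,215:300]=r6
print(edge(g),edge(f),edge(np.load('side_a.npy')),edge(s),sep='\n')"
```

```text
[264.42 263.58 262.63 261.69 260.71 258.74]
[264.19 263.4  262.52 261.57 259.93 258.8 ]
[263.9  263.42 262.57 261.61 260.73 258.89]
[263.93 263.43 262.58 261.62 260.69 258.95]
```

```bash
python3 -c "
from h import *
s=env.read_camera('side')['img']
old=cv2.resize(cv2.imread('pics/r6.png')[:,:,::-1],(170,60),interpolation=cv2.INTER_AREA)[:,85:]
new=s[190:250,215:300]
G=lambda i:cv2.cvtColor(np.ascontiguousarray(i),cv2.COLOR_RGB2GRAY).astype(np.float32)
a,b=G(old),G(new)
def sh(n,x0,x1,y0,y1):
    A=a[y0:y1,x0:x1];B=b[y0:y1,x0:x1]; w=cv2.createHanningWindow((x1-x0,y1-y0),cv2.CV_32F)
    print(n,np.round(cv2.phaseCorrelate(A,B,w),2))
sh('handle',44,70,0,16); sh('slider nub',46,58,22,36); sh('fixed jaw',12,30,22,46); sh('flange right',62,82,20,60); sh('slide jaw',40,56,28,44); sh('flange left',0,14,20,50)
for n,i in(('old',a),('new',b)):
    print(n); print(i[30:46:3,14:32].astype(int)); print(i[2:16:4,44:68].astype(int))"
```

```text
Traceback (most recent call last):
ValueError: setting an array element with a sequence. The requested array has an inhomogeneous shape after 1 dimensions. The detected shape was (2,) + inhomogeneous part.
```

```bash
python3 -c "
from h import *
s=env.read_camera('side')['img']
old=cv2.resize(cv2.imread('pics/r6.png')[:,:,::-1],(170,60),interpolation=cv2.INTER_AREA)[:,85:]
new=s[190:250,215:300]
G=lambda i:cv2.cvtColor(np.ascontiguousarray(i),cv2.COLOR_RGB2GRAY).astype(np.float32)
a,b=G(old),G(new)
def sh(n,x0,x1,y0,y1):
    A=a[y0:y1,x0:x1];B=b[y0:y1,x0:x1]; w=cv2.createHanningWindow((x1-x0,y1-y0),cv2.CV_32F)
    print(n,np.round(cv2.phaseCorrelate(A,B,w)[0],2))
sh('handle',44,70,0,16); sh('slider nub',46,58,22,36); sh('fixed jaw',12,30,22,46); sh('flange right',62,82,20,60); sh('slide jaw',40,56,28,44); sh('flange left',0,14,20,50)
for n,i in(('old',a),('new',b)):
    print(n); print(i[30:46:3,14:32].astype(int)); print(i[2:16:4,44:68].astype(int))"
```

```text
handle [-1.61  0.04]
slider nub [-0.41  0.35]
fixed jaw [0.61 0.29]
flange right [ 0.05 -0.02]
slide jaw [0.02 0.14]
flange left [0.49 0.09]
old
[[ 67  97 125 150 162 169 198 199 192 178 159 137 104  49  18   0 188 222]
 [ 75 110 141 167 187 181 167 205 219 202 181 149  88  42  31   0 191 218]
 [ 70 104 133 157 178 186 174 154 163 170 164 121  62  44  26   0 140 157]
 [ 55  81 103 123 136 148 155 147 123 117  99  62  52  55  23   0 140 138]
 [ 30  44  56  66  74  80  84  84  81  75  67  52  29  20  10   0 141 142]
 [  0   0   0   0   0   0   0   0   0   0   0   0   0   0   0   0 145 148]]
[[ 35  37  37  38  30  38  43  34  24  59 157 236 232 219 230 218 217 221
  230 223 179  81  30  35]
 [ 36  39  35  34  20  62 160 231 189 129 117 120 137 192 229 204 147 116
  116  95  41  29  29  37]
 [ 23  59 161 232 187 132 118 127 172 225 205 164 131 118 111  74  34  29
   32  38  39  31  35  26]
 [141 120 118 126 174 228 207 150 119 115  92  45  33  33  38  37  34  36
   35  32  32  32  33  40]]
new
[[ 66  97 126 147 166 166 203 198 190 178 160 136 108  73  22   0 185 227]
 [ 74 108 141 168 187 183 165 210 218 201 179 151 119  67  28   0 189 217]
 [ 71 104 133 158 179 190 170 153 157 181 172 146 114  43  20   0 137 156]
 [ 55  80 102 120 138 148 155 151 131 111 105  85  51  33  24   0 137 135]
 [ 30  44  56  66  74  80  82  83  81  77  67  44  27  20  10   0 135 141]
 [  0   0   0   0   0   0   0   0   0   0   0   0   0   0   0   0 147 149]]
[[ 42  40  36  39  30  27  30 121 246 239 218 225 247 243 237 234 234 194
   75  25  32  33  34  34]
 [ 32  29  23  54 157 249 182 122 125 121 128 182 227 170 129 114 118  54
   21  27  33  43  30  34]
 [ 79 201 221 125 121 120 139 217 237 184 122 114 118  34  32  38  33  37
   35  35  34  37  34  34]
 [125 123 125 163 238 190 141 110 114  55  24  36  32  36  39  38  39  39
   29  33  38  35  36  27]]
```

{"name": "servo_tool", "arguments": {"plan": [{"xyz":[0,0,-0.5],"twist":[0,0,0],"jaw":1},{"xyz":[-0.8,0,-0.6],"twist":[0,0,0],"jaw":1},{"xyz":[-1.6,0,-0.5],"twist":[0,0,0],"jaw":1},{"xyz":[-1.7,0,-0.1],"twist":[0,0,0],"jaw":1},{"xyz":[-1.7,0,0.02],"twist":[0,0,0],"jaw":1},{"xyz":[-1.6,0,0.02],"twist":[0,0,0],"jaw":1},{"xyz":[-1.2,0,0.0],"twist":[0,0,0],"jaw":1},{"xyz":[-0.8,0,0.0],"twist":[0,0,0],"jaw":1},{"xyz":[-0.4,0,0.0],"twist":[0,0,0],"jaw":1},{"xyz":[0,0,0.0],"twist":[0,0,0],"jaw":1}]}}

```text
time_s: 12.53
tool_pos: [0.5547, -0.0128, 0.2212]
tool_rot: [-179.9, 0.4, 96.4]
force: [-4.7, -9.7, 14.2]
grip_width: 0.0004
grasp_force: 6.9
```

{"name": "servo_tool", "arguments": {"plan": [{"xyz":[0,0,0],"twist":[0,0,0],"jaw":1},{"xyz":[0,0,0],"twist":[0,0,0],"jaw":1},{"xyz":[0,0,0],"twist":[0,0,0],"jaw":1}]}}

```text
time_s: 12.78
tool_pos: [0.5546, -0.012, 0.2212]
tool_rot: [-179.9, 0.3, 96.4]
force: [-5.0, -8.0, 13.5]
grip_width: 0.0007
grasp_force: 7.0
```

{"name": "servo_tool", "arguments": {"plan": [{"xyz":[0,0,-0.5],"twist":[0,0,0],"jaw":1},{"xyz":[-0.8,0,-0.6],"twist":[0,0,0],"jaw":1},{"xyz":[-1.6,0,-0.5],"twist":[0,0,0],"jaw":1},{"xyz":[-1.7,0,-0.1],"twist":[0,0,0],"jaw":1},{"xyz":[-1.7,0,0.02],"twist":[0,0,0],"jaw":1},{"xyz":[-1.6,0,0.02],"twist":[0,0,0],"jaw":1},{"xyz":[-1.2,0,0.0],"twist":[0,0,0],"jaw":1},{"xyz":[-0.8,0,0.0],"twist":[0,0,0],"jaw":1},{"xyz":[-0.4,0,0.0],"twist":[0,0,0],"jaw":1},{"xyz":[0,0,0.0],"twist":[0,0,0],"jaw":1}]}}

```text
time_s: 13.62
tool_pos: [0.5554, -0.0147, 0.2214]
tool_rot: [-180.0, 0.5, 96.3]
force: [0.2, -9.8, 9.4]
grip_width: 0.0006
grasp_force: 4.6
```

{"name": "servo_tool", "arguments": {"plan": [{"xyz":[0,0,0],"twist":[0,0,0],"jaw":1},{"xyz":[0,0,0],"twist":[0,0,0],"jaw":1},{"xyz":[0,0,0],"twist":[0,0,0],"jaw":1}]}}

```text
time_s: 13.87
tool_pos: [0.5556, -0.0124, 0.2213]
tool_rot: [179.9, 0.3, 96.4]
force: [-0.1, -8.4, 9.8]
grip_width: 0.0004
grasp_force: 5.0
```

```bash
cat >> h.py <<'E'
G=lambda i:cv2.cvtColor(np.ascontiguousarray(i),cv2.COLOR_RGB2GRAY).astype(np.float32)
def cmp(s):
    old=np.load('side_a.npy')
    for n,x0,x1,y0,y1 in(('handle',259,285,188,206),('nub',261,273,212,226),('fixed',227,245,212,236),('slide',255,271,218,234),('nut',241,258,218,231)):
        w=cv2.createHanningWindow((x1-x0,y1-y0),cv2.CV_32F); print(n,np.round(cv2.phaseCorrelate(G(old[y0:y1,x0:x1]),G(s[y0:y1,x0:x1]),w)[0],2),end=' ')
    print(edge(s)); print(G(s)[220:236:3,228:246].astype(int).tolist()); print(G(s)[192:206:4,259:283].astype(int).tolist())
E
python3 -c "
from h import *
o=env.get_obs(); print(o['tool_pos'],o['force'])
s=env.read_camera('side')['img']; cmp(np.load('side_a.npy')); cmp(s); np.save('side_b.npy',s)"
```

```text
[ 0.55556591 -0.01244147  0.22131913] [-0.06894317 -8.39985223  9.84221692]
handle [0.5 0. ] nub [0.  0.5] fixed [0. 0.] slide [0. 0.] nut [0.  0.5] [263.9  263.42 262.57 261.61 260.73 258.89]
[[211, 213, 208, 209, 213, 206, 193, 228, 227, 224, 227, 227, 225, 228, 211, 124, 153, 195], [211, 211, 206, 212, 208, 207, 181, 166, 209, 229, 226, 224, 227, 226, 164, 138, 189, 184], [210, 208, 208, 212, 209, 211, 210, 185, 165, 176, 217, 229, 230, 211, 114, 120, 140, 138], [210, 211, 212, 213, 208, 211, 214, 212, 209, 174, 174, 179, 174, 123, 132, 182, 147, 135], [212, 209, 214, 211, 211, 209, 210, 208, 211, 210, 213, 208, 169, 127, 140, 140, 138, 142], [209, 211, 211, 208, 213, 209, 211, 213, 221, 217, 166, 90, 127, 141, 136, 138, 143, 147]]
[[36, 39, 39, 36, 43, 37, 27, 50, 161, 248, 242, 225, 243, 243, 237, 234, 235, 212, 154, 20, 32, 34, 40, 39], [30, 35, 28, 17, 109, 239, 216, 124, 121, 121, 123, 159, 238, 202, 139, 112, 113, 75, 36, 27, 40, 36, 30, 38], [53, 163, 247, 167, 120, 117, 130, 192, 236, 206, 137, 120, 119, 75, 35, 24, 36, 39, 32, 35, 41, 30, 37, 36], [120, 124, 120, 135, 214
[... 512 characters left out ...]
212, 207, 213, 209, 213, 212, 207, 185, 169, 176, 179, 161, 124, 122, 147, 140], [213, 209, 210, 209, 212, 213, 213, 210, 209, 210, 214, 215, 202, 130, 140, 140, 142, 140], [209, 209, 212, 210, 212, 212, 211, 210, 218, 221, 166, 91, 127, 139, 142, 136, 141, 145]]
[[37, 41, 40, 31, 29, 17, 79, 201, 239, 192, 227, 244, 241, 238, 233, 235, 195, 124, 19, 36, 33, 36, 41, 35], [41, 26, 11, 108, 248, 216, 123, 125, 118, 129, 193, 237, 203, 136, 113, 115, 73, 27, 28, 31, 40, 32, 40, 39], [163, 247, 186, 126, 120, 122, 163, 238, 205, 136, 113, 120, 75, 31, 32, 44, 32, 38, 31, 34, 31, 31, 41, 37], [124, 122, 130, 190, 222, 157, 108, 110, 77, 32, 30, 29, 34, 40, 35, 37, 32, 32, 36, 33, 37, 34, 35, 34]]
```

{"name": "servo_tool", "arguments": {"plan": [{"xyz":[0,0,-0.5],"twist":[0,0,0],"jaw":1},{"xyz":[-0.8,0,-0.6],"twist":[0,0,0],"jaw":1},{"xyz":[-1.6,0,-0.5],"twist":[0,0,0],"jaw":1},{"xyz":[-1.7,0,-0.1],"twist":[0,0,0],"jaw":1},{"xyz":[-1.7,0,0.08],"twist":[0,0,0],"jaw":1},{"xyz":[-1.6,0,0.08],"twist":[0,0,0],"jaw":1},{"xyz":[-1.2,0,0.08],"twist":[0,0,0],"jaw":1},{"xyz":[-0.8,0,0.08],"twist":[0,0,0],"jaw":1},{"xyz":[-0.4,0,0.08],"twist":[0,0,0],"jaw":1},{"xyz":[0,0,0.08],"twist":[0,0,0],"jaw":1}]}}

```text
time_s: 14.75
tool_pos: [0.5554, -0.0164, 0.2212]
tool_rot: [-179.9, 0.7, 96.2]
force: [-5.7, -15.8, 17.4]
grip_width: 0.0003
grasp_force: 9.0
```

{"name": "servo_tool", "arguments": {"plan": [{"xyz":[0,0,0],"twist":[0,0,0],"jaw":1},{"xyz":[0,0,0],"twist":[0,0,0],"jaw":1},{"xyz":[0,0,0],"twist":[0,0,0],"jaw":1}]}}

```text
time_s: 15.0
tool_pos: [0.5551, -0.0149, 0.2211]
tool_rot: [-179.9, 0.6, 96.3]
force: [-5.7, -14.6, 17.9]
grip_width: 0.0005
grasp_force: 8.8
```

```bash
python3 -c "
from h import *
o=env.get_obs(); print(o['tool_pos'],o['force'])
s=env.read_camera('side')['img']; cmp(s); np.save('side_c.npy',s)"
```

```text
[ 0.55508007 -0.01490403  0.22113782] [ -5.73294492 -14.55456621  17.93087795]
handle [-0.38 -0.11] nub [-0.13  0.13] fixed [ 0.32 -0.43] slide [ 0.23 -0.2 ] nut [-0.01  0.5 ] [263.59 262.97 262.32 261.5  260.52 258.82]
[[210, 210, 212, 212, 208, 207, 181, 209, 226, 225, 226, 225, 226, 228, 227, 148, 154, 189], [210, 210, 208, 209, 210, 210, 208, 165, 209, 228, 225, 226, 224, 227, 211, 168, 185, 189], [213, 211, 212, 212, 210, 212, 214, 205, 162, 170, 195, 225, 231, 229, 193, 133, 132, 141], [210, 210, 209, 209, 210, 210, 207, 210, 209, 183, 167, 179, 181, 158, 123, 120, 151, 135], [209, 211, 207, 209, 210, 214, 208, 211, 208, 210, 214, 213, 201, 136, 138, 137, 139, 137], [212, 209, 210, 208, 210, 213, 209, 212, 216, 218, 165, 89, 127, 141, 139, 137, 140, 147]]
[[24, 40, 40, 40, 39, 26, 76, 201, 240, 189, 227, 242, 242, 235, 234, 236, 207, 126, 22, 38, 39, 25, 36, 36], [33, 26, 19, 104, 251, 217, 120, 117, 120, 128, 194, 236, 203, 138, 114, 115, 72, 24, 27, 31, 38, 35, 33, 37], [163, 248, 186, 124, 120, 122, 166, 237, 204, 136, 115, 115, 76, 32, 25, 40, 35, 34, 32, 38, 39, 28, 41, 34], [125, 120, 130, 187, 228, 156, 111, 108, 70, 39, 34, 34, 37, 35, 36, 37, 35, 33, 38, 36, 29, 35, 38, 36]]
```

The last hard stroke moved nothing in the image and the drag hit its slip limit (about 15 N), so the jaw is snug. Now I lift off and straddle the handle with the fingers half open.

{"name": "servo_tool", "arguments": {"plan": [{"xyz":[-0.2,0,-1],"twist":[0,0,0],"jaw":1},{"xyz":[-0.3,0,-4],"twist":[0,0,0],"jaw":1},{"xyz":[-2.5,-0.8,-6],"twist":[0,0,6],"jaw":0.5},{"xyz":[-5,-1.6,-6],"twist":[0,0,12],"jaw":0.5},{"xyz":[-6.7,-2.1,-6],"twist":[0,0,18],"jaw":0.5},{"xyz":[-6.7,-2.1,-6],"twist":[0,0,20.3],"jaw":0.5},{"xyz":[-6.7,-2.1,-6],"twist":[0,0,20.3],"jaw":0.5},{"xyz":[-6.7,-2.1,-6],"twist":[0,0,20.3],"jaw":0.5}]}}

```text
time_s: 15.72
tool_pos: [0.5414, -0.0772, 0.2786]
tool_rot: [-179.9, -0.1, 76.4]
force: [0.6, 0.2, 0.3]
grip_width: 0.0329
grasp_force: 0.0
```

```bash
python3 -c "
from h import *
o=env.get_obs(); print(o['tool_pos'],o['tool_rot'],o['force'],o['grip_width'])
print(rel([.5409,-.0804,.205],76))
s=env.read_camera('side'); np.save('side_d.npy',s['img'])
im=s['img'].astype(int)
# handle in side view: bright vs black bench rows
for v in range(186,206,2):
    r=im[v,255:300].sum(1); k=np.where(r>260)[0]+255; print(v,k.min() if len(k) else None,k.max() if len(k) else None, r[::1].tolist() if v==190 else '')
for psi in(97,99):
    o=C-r2(psi)@[-.002,0]; print(psi,[np.round(proj(s,[*(o+r2(psi)@np.array(p)),.033])[0],1).tolist() for p in((-.161,.051),(-.135,.040),(-.11,.0298))])
"
```

```text
[ 0.54138535 -0.07716325  0.27858346] [-1.79937960e+02 -6.57421420e-02  7.63535514e+01] [0.6426865  0.18451805 0.27367621] 0.0329246610985938
(array([-0.33,  0.04,  7.36]), array([-0.1, -0.1,  0.4]))
186 None None 
188 None None 
190 267 276 [119, 94, 93, 93, 127, 113, 91, 100, 113, 114, 107, 107, 378, 747, 723, 537, 173, 186, 390, 751, 731, 376, 50, 84, 114, 120, 113, 113, 119, 109, 103, 100, 83, 123, 131, 97, 148, 216, 87, 94, 105, 116, 108, 106, 109]
192 266 293 
194 264 294 
196 263 295 
198 261 272 
200 259 270 
202 257 298 
204 256 299 
97 [[277.1, 188.7], [271.9, 193.6], [266.9, 198.5]]
99 [[274.9, 188.3], [270.1, 193.2], [265.3, 198.2]]
```

{"name": "servo_tool", "arguments": {"plan": [{"xyz":[-0.1,0,2.5],"twist":[0,0,0],"jaw":0.5},{"xyz":[-0.3,0,5],"twist":[0,0,0],"jaw":0.5},{"xyz":[-0.3,0,6.8],"twist":[0,0,0],"jaw":0.5},{"xyz":[-0.3,0,7.2],"twist":[0,0,0],"jaw":0.5},{"xyz":[-0.3,0,7.2],"twist":[0,0,0],"jaw":0.5},{"xyz":[-0.3,0,7.2],"twist":[0,0,0],"jaw":0.5},{"xyz":[-0.3,-0.4,7.2],"twist":[0,0,0],"jaw":0.5},{"xyz":[-0.3,-0.8,7.2],"twist":[0,0,0],"jaw":0.5},{"xyz":[-0.3,-0.8,7.2],"twist":[0,0,0],"jaw":0.5}]}}

```text
time_s: 16.52
tool_pos: [0.5327, -0.0789, 0.208]
tool_rot: [179.9, 0.0, 76.2]
force: [0.3, 0.5, 0.8]
grip_width: 0.0433
grasp_force: 0.0
```

```bash
python3 -c "
from h import *
o=env.get_obs(); print(o['tool_pos'],o['tool_rot'],o['force'],o['grip_width'])"
```

```text
[ 0.53267164 -0.07893065  0.20795788] [1.79949333e+02 1.92451421e-02 7.62419457e+01] [0.30405095 0.46459455 0.80374502] 0.04332706089046453
```

{"name": "servo_tool", "arguments": {"plan": [{"xyz":[0,-0.2,0.25],"twist":[0,0,0],"jaw":0.5},{"xyz":[0,-0.4,0.25],"twist":[0,0,0],"jaw":0.5},{"xyz":[0,-0.8,0.25],"twist":[0,0,2.5],"jaw":0.5},{"xyz":[0,-1.25,0.25],"twist":[0,0,5],"jaw":0.5},{"xyz":[0.05,-1.7,0.25],"twist":[0,0,7.5],"jaw":0.5},{"xyz":[0.1,-2.15,0.25],"twist":[0,0,10],"jaw":0.5},{"xyz":[0.2,-2.6,0.25],"twist":[0,0,12.5],"jaw":0.5},{"xyz":[0.3,-3.05,0.25],"twist":[0,0,15],"jaw":0.5},{"xyz":[0.3,-3.05,0.25],"twist":[0,0,15],"jaw":0.5}]}}

```text
time_s: 17.27
tool_pos: [0.5046, -0.0697, 0.2053]
tool_rot: [179.8, -0.0, 61.1]
force: [2.3, -2.0, 0.5]
grip_width: 0.0434
grasp_force: 1.5
```

```bash
cat >> h.py <<'E'
def look():
    o=env.get_obs(); print(o['time_s'],o['tool_pos'],o['tool_rot'],o['force'],o['wrist_torque'],o['grip_width'])
    s=env.read_camera('side'); im=s['img'].astype(int)[212:240,235:265]
    w=np.clip(im[:,:,2]-im[:,:,:2].max(2)-15,0,None).astype(float); 
    n,l,st,ce=cv2.connectedComponentsWithStats((w>0).astype(np.uint8))
    for i in range(1,n):
        ys,xs=np.where(l==i); ww=w[ys,xs]; u=[(xs*ww).sum()/ww.sum()+235,(ys*ww).sum()/ww.sum()+212]
        p=cast(s,u,.034)[0,:2]-C; print('blue',len(xs),int(ww.sum()),np.round(u,2),np.round(np.linalg.norm(p)*1000,1),np.round(np.degrees(np.arctan2(p[1],p[0])),1))
E
python3 -c "
from h import *
look()"
```

```text
17.2667 [ 0.5045681  -0.06973844  0.20533611] [ 1.79799522e+02 -1.28424647e-04  6.11418802e+01] [ 2.27023245 -2.04877281  0.48807413] [-0.49727373 -0.54393619 -0.02788235] 0.043397764915066514
blue 2 6 [246.   221.83] 7.2 11.3
blue 3 221 [248.14 224.69] 11.5 91.1
blue 2 41 [247.66 229.  ] 28.3 96.5
blue 50 162 [245.67 235.81] 54.2 95.5
blue 1 2 [254. 231.] 37.4 119.0
blue 11 841 [236.91 236.88] 62.8 79.4
blue 2 4 [254.75 236.  ] 55.9 115.3
```

```bash
python3 -c "
from h import *
s=env.read_camera('side')
for im in(np.load('side_d.npy'),s['img']):
    im=im.astype(int); a=im[218:228,238:258]; w=np.clip(a[:,:,2]-a[:,:,:2].max(2)-15,0,None); ys,xs=np.where(w>0); print([(x+238,y+218,int(w[y,x])) for x,y in zip(xs,ys)])
    for v in range(186,206,4):
        r=im[v,235:300].sum(1); k=np.where(r>260)[0]+235; print(v,k.tolist())
"
```

```text
[(np.int64(246), np.int64(221), 2), (np.int64(246), np.int64(222), 4), (np.int64(247), np.int64(223), 4), (np.int64(249), np.int64(225), 97), (np.int64(250), np.int64(225), 50)]
186 []
190 [267, 268, 269, 270, 273, 274, 275, 276]
194 [264, 265, 266, 267, 268, 269, 270, 271, 272, 273, 274, 275, 276, 294]
198 [261, 262, 263, 264, 265, 266, 267, 268, 269, 270, 271, 272]
202 [257, 258, 259, 260, 261, 262, 263, 264, 265, 266, 267, 268, 298]
[(np.int64(246), np.int64(221), 1), (np.int64(246), np.int64(222), 6), (np.int64(248), np.int64(224), 38), (np.int64(249), np.int64(224), 31), (np.int64(248), np.int64(225), 149)]
186 [289, 290, 291, 292]
190 [289, 290, 292, 293, 294, 295, 296, 297]
194 [282, 283]
198 [277, 278, 279, 280, 281, 282, 283]
202 [270, 271, 272, 273, 274, 275, 276, 277, 278, 279, 280, 281, 282, 283]
```

{"name": "servo_tool", "arguments": {"plan": [{"xyz":[0,-0.45,0],"twist":[0,0,2.5],"jaw":0.5},{"xyz":[0,-0.9,0],"twist":[0,0,5],"jaw":0.5},{"xyz":[0.1,-1.35,0],"twist":[0,0,7.5],"jaw":0.5},{"xyz":[0.1,-1.8,0],"twist":[0,0,10],"jaw":0.5},{"xyz":[0.2,-2.2,0],"twist":[0,0,12],"jaw":0.5},{"xyz":[0.2,-2.5,0],"twist":[0,0,14],"jaw":0.5},{"xyz":[0.2,-2.5,0],"twist":[0,0,14],"jaw":0.5},{"xyz":[0.2,-2.5,0],"twist":[0,0,14],"jaw":0.5}]}}

```text
time_s: 18.03
tool_pos: [0.4839, -0.0561, 0.2052]
tool_rot: [179.9, -0.0, 47.3]
force: [2.1, -4.3, 2.5]
grip_width: 0.0436
grasp_force: 2.4
```

```bash
python3 -c "
from h import *
look()"
```

```text
18.0333 [ 0.4839216  -0.05606948  0.20524853] [ 1.79860469e+02 -2.65534957e-02  4.72654459e+01] [ 2.14786996 -4.31523391  2.53097146] [-0.9445575  -0.71652425  0.01739959] 0.04355538886643016
blue 1 4 [246. 222.] 7.2 16.7
blue 4 220 [246.71 224.61] 12.2 76.5
blue 1 4 [246. 229.] 28.9 89.5
blue 3 7 [244. 231.] 37.4 86.1
blue 1 1 [249. 230.] 32.0 102.5
blue 51 945 [237.79 236.78] 61.8 80.8
blue 2 2 [254.5 236. ] 55.8 114.7
blue 5 23 [250.74 238.52] 63.9 106.2
```

{"name": "servo_tool", "arguments": {"plan": [{"xyz":[0,0.5,0],"twist":[0,0,0],"jaw":0.5},{"xyz":[0,1,0],"twist":[0,0,0],"jaw":0.5},{"xyz":[0,1,-3],"twist":[0,0,0],"jaw":0.5},{"xyz":[0,1,-6],"twist":[0,0,0],"jaw":0.5},{"xyz":[-2,3,-8],"twist":[0,0,0],"jaw":0.5},{"xyz":[-5,6,-8],"twist":[0,0,0],"jaw":0.5},{"xyz":[-8,9,-8],"twist":[0,0,0],"jaw":0.5},{"xyz":[-10,12,-8],"twist":[0,0,0],"jaw":0.5},{"xyz":[-13,14,-8],"twist":[0,0,0],"jaw":0.5},{"xyz":[-15,16,-8],"twist":[0,0,0],"jaw":0.5}]}}

```text
time_s: 18.92
tool_pos: [0.4973, -0.2769, 0.2833]
tool_rot: [-179.8, 0.1, 47.1]
force: [-0.2, -0.1, -0.5]
grip_width: 0.0436
grasp_force: 0.0
```

```bash
cat >> h.py <<'E'
def line(c,w,z,off):
    ys,xs=np.where(w>0); ww=w[ys,xs].astype(float); P=cast(c,np.c_[xs+off[0],ys+off[1]],z)[:,:2]
    m=(P*ww[:,None]).sum(0)/ww.sum(); D=P-m; e,V=np.linalg.eigh((D*ww[:,None]).T@D); v=V[:,1]; return m,np.degrees(np.arctan2(v[1],v[0]))%180,len(xs)
def angles():
    for n,fb,hb in(('top',(184,176,22,13),None),('side',(224,228,18,16),None)):
        c=env.read_camera(n); im=c['img'].astype(int); x,y,w,h=fb; a=im[y:y+h,x:x+w]
        W=np.clip(a[:,:,2]-a[:,:,:2].max(2)-22,0,None); m,ang,k=line(c,W,.02,(x,y)); d=m-C
        print(n,'flange line',m,round(ang,2),'from centre',round(np.degrees(np.arctan2(d[1],d[0])),2),k)
E
python3 -c "
from h import *
o=env.get_obs(); print(o['tool_pos'],o['force']); angles()
c=env.read_camera('top'); np.save('top_e.npy',c['img']); im=c['img'].astype(int)
for psi in (68,70):
    oo=C-r2(psi)@[-.002,0]; print([np.round(proj(c,[*(oo+r2(psi)@np.array(p)),.033])[0],1).tolist() for p in((-.06,.009),(-.1,.0256),(-.161,.051))])
for v in range(198,244,3): r=im[v,215:275].min(1); print(v,''.join('%4d'%t for t in r[::2]))
a=im[180:198,204:228]; w=np.clip(a[:,:,2]-a[:,:,:2].max(2)-8,0,None); ys,xs=np.where(w>0); print([(int(x)+204,int(y)+180,int(w[y,x])) for x,y in zip(xs,ys)])
look()"
```

```text
[ 0.49727639 -0.27689594  0.28327835] [-0.20839794 -0.06288903 -0.54382579]
top flange line [0.57348879 0.06851783] 66.24 from centre 65.43 48
side flange line [0.57393455 0.07396419] 65.91 from centre 67.3 27
[[237.2, 200.1], [251.1, 212.1], [272.7, 230.7]]
[[237.6, 199.3], [251.9, 210.8], [274.2, 228.6]]
198  215 216 191 216 218 217 219 196 186 214 215 215 174 214 180 209 208 209 207 209 210 122  38  42  40  42  42  41  36  39
201  217 216 204 218 214 215 213 212 213 213 212 193 208 214 193 209 209 208 209 209 208  50  45  42  43  38  41  38  37  34
204  200 165 186 184 160 187 206 204 186 138 144 169 197 210 135 132 143 205 210 211 126  38  42  41  42  41  36  34  43  38
207  218 219 213 202 219 222 214 206 220 220 219 218 175 171 193 169 132 129 152 214 157  51  37  44  41  38  38  37  39  37
210  218 219 218 218 219 219 219 218 218 220 191 187 212 213 181 110 201 186 134 130 151 210 158  54  35  39  42  39  39  39
213  219 218 218 219 218 219 218 220 190 173 208 213 211 210 194 193 210 173 206 186 130 128 145 209 192  70  30  37  34  36
216  220 221 220 219 217 192 182 192 214 2
[... 1253 characters left out ...]
9), (205, 186, 88), (206, 186, 43), (204, 187, 10), (205, 187, 15), (206, 187, 6), (208, 187, 6), (209, 187, 54), (210, 187, 70), (211, 187, 9), (211, 188, 3), (222, 193, 1)]
19.0667 [ 0.49761863 -0.27653264  0.28306061] [-1.79798247e+02  3.73144184e-02  4.69429015e+01] [0.72636197 0.91789759 0.3147548 ] [ 0.03973487 -0.0385245   0.04904816] 0.043302183589686176
blue 1 4 [246. 222.] 7.2 16.7
blue 4 225 [246.72 224.6 ] 12.2 76.5
blue 1 2 [246. 229.] 28.9 89.5
blue 3 5 [248.6 229.6] 30.5 100.8
blue 3 14 [243.93 231.  ] 37.4 85.9
blue 58 994 [238.2  236.84] 61.7 81.6
blue 1 1 [249. 232.] 39.6 102.7
blue 2 5 [250.  234.8] 50.2 105.2
blue 1 1 [253. 236.] 55.2 111.6
blue 1 3 [255. 236.] 56.0 115.8
```

```bash
cat >> h.py <<'E'
def handle(c,ps0):
    "handle angle from its dark slot and from its whole outline, near predicted handle"
    im=c['img'].astype(int).min(2); M=np.zeros(im.shape,np.uint8)
    o=C-r2(ps0)@[-.002,0]; q=lambda L:np.round(proj(c,np.array([[*(o+r2(ps0)@np.array(p)),.033] for p in L]))).astype(np.int32)
    u=np.array([-.924,.383]);n=np.array([.383,.924]); b=np.array([-.0876,.0202]); 
    cv2.fillConvexPoly(M,q([b-.008*u-.0085*n,b+.05*u-.0085*n,b+.05*u+.0085*n,b-.008*u+.0085*n]),1)
    w=np.where(M>0,np.clip(195-im,0,70),0); m,a,k=line(c,w,.0325,(0,0)); print('slot',m,'psi',round(a+180-157.5,2),k,'lateral',((m-o)@r2(ps0)-b)@n*1000)
E
python3 -c "
from h import *
c=env.read_camera('top')
for p in (69,70.5,72): handle(c,p)
K=lambda u,z:np.round(cast(c,u,z)[0,:2]-C,4)
for im in (cv2.imread('pics/top0.png')[:,:,::-1],c['img']):
    a=im.astype(int)[184:194,206:214]; w=np.clip(a[:,:,2]-a[:,:,1]+15,0,None)*((a[:,:,2]>a[:,:,0]+5)); ys,xs=np.where(w>0); ww=w[ys,xs]; u=[(xs*ww).sum()/ww.sum()+206,(ys*ww).sum()/ww.sum()+184]; d=K(u,.034); print('mark',u,d,np.degrees(np.arctan2(d[1],d[0])))
"
```

```text
slot [ 0.48736415 -0.06805892] psi 68.97 165 lateral -0.6083022357234962
slot [ 0.48955087 -0.06894987] psi 71.47 151 lateral 0.035416292542158764
slot [ 0.49097567 -0.07195977] psi 73.48 153 lateral -0.15067581801308053
mark [np.float64(208.76964769647697), np.float64(188.65853658536585)] [0.0014 0.015 ] 84.66784111834045
mark [np.float64(208.71355498721226), np.float64(187.1764705882353)] [0.0049 0.015 ] 71.90951063130781
```

```bash
cat >> h.py <<'E'
def slot(c,rows,c0,c1):
    im=c['img'].astype(float).min(2); pts=[]
    for v in rows:
        g=int(c0+(c1-c0)*(v-rows[0])/(rows[-1]-rows[0])); r=im[v,g-7:g+8]
        L,Rr=r[:8].argmax() if False else 3,11
        k=np.arange(g-7,g+8); lo=g-7+int(np.argmax(r[2:8]))+2; hi=g+int(np.argmax(r[7:14])); 
        seg=np.arange(lo,hi+1); w=np.clip(195-im[v,seg],0,None); 
        if w.sum()>0: pts.append(((seg*w).sum()/w.sum(),v))
    P=cast(c,pts,.0325)[:,:2]; f=cv2.fitLine(P.astype(np.float32),cv2.DIST_HUBER,0,1e-5,1e-5).ravel(); a=np.degrees(np.arctan2(f[1],f[0]))%180
    res=(P-f[2:])@np.array([-f[1],f[0]])*1000; d=C-f[2:]; print('slot psi',round(a+22.5,2),'res mm',np.round(res,1),'axis offset from C mm',round(float(d@np.array([-f[1],f[0]]))*1000,2),np.round(pts,1).tolist()[::4]); return f
E
python3 -c "
from h import *
c=env.read_camera('top'); f=slot(c,range(205,221),246.3,265.5)
# expected axis offset: handle axis vs wrench origin
u=np.array([-.924,.383]); print('expected |offset|',abs(np.cross(u,[-.0876,.0202]))*1000)"
```

```text
slot psi 71.67 res mm [-0.1  0.1  0.3  0.2 -0.  -0.1  0.1 -0.2 -0.1 -0.1 -0.1 -0.  -0.   0.1
  0.7  1.6] axis offset from C mm 13.27 [[245.9, 205.0], [251.2, 209.0], [256.6, 213.0], [261.8, 217.0]]
expected |offset| 14.886<string>:5: DeprecationWarning: Arrays of 2-dimensional vectors are deprecated. Use arrays of 3-dimensional vectors instead. (deprecated in NumPy 2.0)
```

```bash
python3 -c "
from h import *
c=env.read_camera('top'); f=slot(c,range(205,218),246.3,262.3)
print(rel([.4913,-.0629,.283],47),rel([.4913,-.0629,.205],47),rel([.4839,-.0561,.205],47),rel([.4774,-.0499,.205],42.3))"
```

```text
slot psi 71.84 res mm [-0.3  0.1  0.2  0.2 -0.  -0.2  0.1 -0.2 -0.2 -0.  -0.1  0.   0. ] axis offset from C mm 12.94 [[246.0, 205.0], [251.2, 209.0], [256.6, 213.0], [261.8, 217.0]]
(array([ 14.87, -14.74,   0.13]), array([-0.1, -0. ,  0.4])) (array([ 14.87, -14.73,   7.93]), array([-0.1, -0. ,  0.4])) (array([ 14.87, -15.73,   7.94]), array([-0.1, -0. ,  0.4])) (array([ 14.88, -16.63,   7.94]), array([-0.1, -0. ,  5.1]))
```

{"name": "servo_tool", "arguments": {"plan": [{"xyz":[3,-3,0],"twist":[0,0,0],"jaw":0.5},{"xyz":[6,-6,0],"twist":[0,0,0],"jaw":0.5},{"xyz":[9,-9,0],"twist":[0,0,0],"jaw":0.5},{"xyz":[11.8,-11.8,0],"twist":[0,0,0],"jaw":0.5},{"xyz":[14.9,-14.7,0],"twist":[0,0,0.4],"jaw":0.5},{"xyz":[14.9,-14.7,0],"twist":[0,0,0.4],"jaw":0.5},{"xyz":[14.9,-14.7,3],"twist":[0,0,0.4],"jaw":0.5},{"xyz":[14.9,-14.7,6],"twist":[0,0,0.4],"jaw":0.5},{"xyz":[14.9,-14.7,7.9],"twist":[0,0,0.4],"jaw":0.5},{"xyz":[14.9,-14.7,7.9],"twist":[0,0,0.4],"jaw":0.5}]}}

```text
time_s: 20.1
tool_pos: [0.4912, -0.0634, 0.2034]
tool_rot: [-179.8, 0.1, 47.0]
force: [-0.7, 0.5, 1.0]
grip_width: 0.0434
grasp_force: 0.0
```

```bash
python3 -c "
from h import *
print(rel([.4839,-.0561,.205],47.3),rel([.4771,-.0496,.205],42));look()"
```

```text
(array([ 0.03, -1.04, -0.15]), array([-0.2,  0.1, -0.3])) (array([ 0.05, -1.98, -0.15]), array([-0.2,  0.1,  5. ]))
20.1 [ 0.49124747 -0.0634344   0.20342813] [-1.79827431e+02  7.27596194e-02  4.69761381e+01] [-0.71750678  0.45689917  0.96818964] [ 0.01867575 -0.0388112  -0.01970382] 0.04335370915070427
blue 1 4 [246. 222.] 7.2 16.7
blue 4 218 [246.72 224.6 ] 12.2 76.5
blue 1 3 [246. 229.] 28.9 89.5
blue 2 8 [249.   229.25] 29.1 102.3
blue 4 12 [243.75 230.92] 37.2 85.2
blue 53 964 [238.02 236.84] 61.8 81.3
blue 3 6 [249.17 234.5 ] 49.0 103.2
blue 1 1 [254. 236.] 55.6 113.7
```

{"name": "servo_tool", "arguments": {"plan": [{"xyz":[0,-0.4,0],"twist":[0,0,0],"jaw":0.5},{"xyz":[0,-0.8,0],"twist":[0,0,0],"jaw":0.5},{"xyz":[0,-1.1,0],"twist":[0,0,0],"jaw":0.5},{"xyz":[0,-1.4,0],"twist":[0,0,1.5],"jaw":0.5},{"xyz":[0,-1.7,0],"twist":[0,0,3],"jaw":0.5},{"xyz":[0.05,-2,0],"twist":[0,0,5],"jaw":0.5},{"xyz":[0.05,-2,0],"twist":[0,0,5],"jaw":0.5},{"xyz":[0.05,-2,0],"twist":[0,0,5],"jaw":0.5}]}}

```text
time_s: 20.82
tool_pos: [0.4781, -0.0512, 0.2062]
tool_rot: [179.9, -0.0, 41.9]
force: [2.0, -3.4, -2.1]
grip_width: 0.0434
grasp_force: 1.9
```

{"name": "servo_tool", "arguments": {"plan": [{"xyz":[0,0.5,0],"twist":[0,0,0],"jaw":0.5},{"xyz":[0,1,0],"twist":[0,0,0],"jaw":0.5},{"xyz":[0,1,-3],"twist":[0,0,0],"jaw":0.5},{"xyz":[0,1,-6],"twist":[0,0,0],"jaw":0.5},{"xyz":[-2,3,-8],"twist":[0,0,0],"jaw":0.5},{"xyz":[-5,6,-8],"twist":[0,0,0],"jaw":0.5},{"xyz":[-8,9,-8],"twist":[0,0,0],"jaw":0.5},{"xyz":[-10,12,-8],"twist":[0,0,0],"jaw":0.5},{"xyz":[-13,14,-8],"twist":[0,0,0],"jaw":0.5},{"xyz":[-15,16,-8],"twist":[0,0,0],"jaw":0.5}]}}

```text
time_s: 21.65
tool_pos: [0.4713, -0.2733, 0.2854]
tool_rot: [-179.9, 0.1, 41.7]
force: [-0.1, -0.6, 0.2]
grip_width: 0.0435
grasp_force: 0.0
```

```bash
python3 -c "
from h import *
look(); angles()
c=env.read_camera('top'); im=c['img'].astype(int)
for v in range(205,228,3): r=im[v,225:271].min(1); print(v,''.join('%4d'%t for t in r))
for psi in (64,66,68):
    oo=C-r2(psi)@[-.002,0]; print(psi,[np.round(proj(c,[*(oo+r2(psi)@np.array(p)),.033])[0],1).tolist() for p in((-.06,.009),(-.1,.0256),(-.161,.051))])
a=im[180:198,204:228]; w=np.clip(a[:,:,2]-a[:,:,:2].max(2)-8,0,None); ys,xs=np.where(w>0); print([(int(x)+204,int(y)+180,int(w[y,x])) for x,y in zip(xs,ys)])
"
```

```text
21.65 [ 0.47133504 -0.2733024   0.28539502] [-1.79938231e+02  6.73121198e-02  4.16901453e+01] [-0.12696121 -0.63509389  0.20018329] [-0.02197526  0.03155772  0.0139754 ] 0.043452157956745646
blue 1 4 [246. 222.] 7.2 16.7
blue 3 282 [246.33 224.54] 12.4 72.4
blue 1 4 [246. 229.] 28.9 89.5
blue 62 983 [238.23 236.77] 61.4 81.6
blue 1 1 [248. 230.] 32.1 98.7
blue 2 3 [254.67 236.  ] 55.9 115.1
top flange line [0.57349406 0.068523  ] 66.19 from centre 65.43 47
side flange line [0.57392459 0.07394943] 65.85 from centre 67.3 27
205  188 202 206 204 197 193 168 141 127 130 134 168 200 213 215 204 160 133 128 137 169 194 209 212 209 210 210 207 213 174  90  39  36  42  38  40  40  40  39  39  38  37  39  39  37  38
208  220 214 212 210 210 220 220 221 221 221 223 218 183 172 170 195 198 169 137 131 131 132 130 150 191 210 209 211 154  73  37  35  41  42  43  40  41  41  40  36  41  42  39  36  38  35
211  218 218 218 218 217 219 219 222 218 190 167 187 207 212 211 212 199 170 165 193 201 173 142 132 127 133 147 183 213 203 136  71  36  36  38  38  39  39  39  38  38  37  34  37  37  33
214  
[... 570 characters left out ...]
 214 214 151 170 127 165 128 184 212 210 212 213 212 215 187 135  85  50  38  43  38  38  37  40  39  38  36  31  51 106 175 209 200 171 139 129 129 127 127 169 207 214 215 189 129
226  212 209 215 215 212 213 215 217 213 214 189 170 121  76  52  44  37  39  41  42  41  39  41  39  37  38  38  40  37  40  37  32  42  90 159 202 207 197 190 205 215 188 143 138 175 211
64 [[236.3, 201.6], [249.4, 214.5], [269.6, 234.6]]
66 [[236.8, 200.9], [250.3, 213.3], [271.2, 232.7]]
68 [[237.2, 200.1], [251.1, 212.1], [272.7, 230.7]]
[(204, 185, 62), (205, 185, 22), (204, 186, 88), (205, 186, 88), (206, 186, 42), (204, 187, 10), (205, 187, 15), (206, 187, 8), (209, 187, 21), (210, 187, 72), (211, 187, 7)]
```

```bash
python3 -c "
from h import *
c=env.read_camera('top'); slot(c,range(205,224),243.3,262.3); slot(c,range(206,220),244,259)
# outline edges of handle past flange rim: black-background edges
im=c['img'].astype(float).min(2); L=[];Rr=[]
for v in range(219,231):
    k=np.where(im[v,240:290]>120)[0]+240
    if len(k)<4: continue
    a,b=k.min(),k.max(); L.append((a-1+(120-im[v,a-1])/(im[v,a]-im[v,a-1]),v)); Rr.append((b+(im[v,b]-120)/(im[v,b]-im[v,b+1]),v))
for n,P,z in(('L',L,.033),('R',Rr,.033)):
    X=cast(c,P,z)[:,:2]; f=cv2.fitLine(X.astype(np.float32),cv2.DIST_HUBER,0,1e-5,1e-5).ravel(); print(n,np.round(P,1).tolist(),round(np.degrees(np.arctan2(f[1],f[0]))%180+22.5,2))
# hole
h=im[222:236,258:280]; print(h[:, :].astype(int)[::1,6:20].tolist())"
```

```text
slot psi 67.07 res mm [-1.2 -0.4  0.1  0.5  0.7  0.4  0.   0.2  0.   0.1 -0.1 -0.3 -0.1 -0.1
 -0.2 -0.1 -0.1  0.1  0.5] axis offset from C mm 13.9 [[242.9, 205.0], [246.2, 209.0], [251.1, 213.0], [255.7, 217.0], [260.2, 221.0]]
slot psi 67.62 res mm [-0.7 -0.1  0.3  0.6  0.3 -0.1  0.1 -0.   0.1 -0.1 -0.2 -0.   0.   0. ] axis offset from C mm 12.92 [[243.5, 206.0], [247.5, 210.0], [252.2, 214.0], [256.9, 218.0]]
L [[151.0, 219.0], [151.0, 220.0], [216.8, 221.0], [332.0, 222.0], [242.7, 223.0], [240.2, 224.0], [257.3, 225.0], [258.4, 226.0], [259.4, 227.0], [260.4, 228.0], [261.4, 229.0], [262.4, 230.0]] 104.96
R [[264.9, 219.0], [266.2, 220.0], [267.5, 221.0], [268.9, 222.0], [270.1, 223.0], [271.2, 224.0], [272.1, 225.0], [272.8, 226.0], [273.0, 227.0], [273.2, 228.0], [272.9, 229.0], [272.5, 230.0]] 60.33
[[140, 189, 211, 206, 182, 114, 51, 27, 27, 35, 33, 31, 28, 30], [128, 169, 205, 214, 214, 191, 130, 61, 27, 27, 30, 33, 32, 34], [140, 172, 208, 215, 215, 214, 194, 131, 58, 29, 30, 32, 29, 29], [173, 200, 214, 214, 215, 216, 216, 194, 131, 57, 28, 30, 32, 30], [205, 214, 189, 145, 141, 174, 210, 218, 192, 99, 34, 29, 31, 43], [213, 212, 142, 60, 44, 100, 202, 222, 207, 116, 39, 47, 39, 35], [214, 210, 124, 42, 8, 58, 193, 219, 209, 133, 54, 42, 35, 27], [217, 214, 164, 95, 58, 100, 195, 217, 194, 113, 45, 30, 29, 30], [205, 218, 209, 192, 185, 192, 212, 209, 163, 79, 30, 26, 31, 31], [161, 203, 220, 221, 219, 220, 218, 185, 113, 49, 25, 28, 33, 32], [85, 141, 192, 204, 202, 203, 174, 119, 60, 28, 31, 27, 28, 27], [33, 66, 115, 137, 132, 129, 95, 52, 29, 27, 30, 29, 31, 27], [29, 28, 42, 61, 57, 48, 35, 27, 26, 27, 24, 29, 32, 31], [33, 32, 29, 22, 28, 26, 29, 31, 30, 33, 30, 33, 29, 28]]
```

```bash
python3 -c "
from h import *
def hole(im,x0,y0,x1,y1):
    a=np.clip(150-im.astype(float).min(2)[y0:y1,x0:x1],0,None); ys,xs=np.mgrid[y0:y1,x0:x1]; return [(a*xs).sum()/a.sum(),(a*ys).sum()/a.sum()]
c=env.read_camera('top')
i0=cv2.imread('pics/top0.png')[:,:,::-1]
print(i0.min(2)[164:173,384:395].tolist())
h0=hole(i0,387,166,392,170); h1=hole(c['img'],266,226,271,230); h2=hole(np.load('top_e.npy'),266+2,219,283,234)
e=np.load('top_e.npy').min(2); print(e[218:234,266:282].tolist())
print(h0,h1)
P0=cast(c,h0,.013)[0,:2]; org=np.array([.5768,-.3341])-r2(117.7)@T; l=r2(117.7).T@(P0-org); print('hole local',l, 'on axis would be y',.009+(-.06-l[0])*.383/.924)
for off in(-.0005,-.002): 
  for L in (l,np.array([l[0],.009+(-.06-l[0])*.383/.924])):
    d=cast(c,h1,.033)[0,:2]-C; q=L-[off,0]; print(off,'psi',(np.degrees(np.arctan2(d[1],d[0])-np.arctan2(q[1],q[0])))%360, np.linalg.norm(d),np.linalg.norm(q))
"
```

```text
[[188, 194, 194, 202, 205, 204, 207, 195, 118, 46, 22], [215, 215, 214, 216, 213, 194, 211, 223, 190, 98, 29], [190, 211, 216, 188, 142, 106, 146, 208, 216, 139, 58], [155, 206, 214, 142, 56, 18, 74, 194, 218, 166, 78], [132, 200, 214, 140, 58, 28, 78, 195, 218, 170, 83], [126, 186, 209, 191, 151, 141, 178, 215, 220, 167, 79], [182, 202, 210, 212, 207, 202, 215, 221, 206, 132, 55], [208, 211, 213, 215, 212, 203, 200, 194, 151, 79, 33], [173, 172, 169, 166, 162, 154, 131, 113, 76, 37, 24]]
[[139, 179, 209, 205, 190, 131, 69, 35, 24, 29, 32, 30, 37, 32, 31, 31], [127, 143, 199, 214, 214, 198, 156, 99, 47, 26, 29, 29, 35, 27, 31, 31], [127, 156, 204, 214, 216, 217, 209, 189, 115, 51, 27, 32, 32, 32, 32, 33], [144, 192, 214, 213, 216, 217, 217, 217, 192, 111, 45, 26, 30, 30, 34, 31], [181, 206, 212, 172, 134, 138, 177, 214, 216, 161, 74, 30, 28, 34, 30, 30], [202, 212, 214, 124, 47, 49, 125, 203, 222, 198, 101, 31, 28, 29, 29, 33], [212, 213, 212, 113, 26, 24, 89, 197, 221, 199, 102, 31, 28, 33, 48, 43], [216, 217, 215, 159, 97, 97, 138, 204, 218, 175, 84, 28, 30, 40, 44, 37], [183, 209,
[... 329 characters left out ...]
32, 29, 31, 30, 30], [31, 34, 41, 31, 28, 31, 31, 26, 30, 30, 33, 30, 33, 34, 32, 30], [36, 35, 37, 35, 35, 32, 28, 29, 34, 29, 27, 33, 32, 31, 28, 31], [35, 27, 29, 34, 32, 32, 32, 32, 32, 34, 34, 32, 33, 31, 32, 28]]
[np.float64(388.88375558867364), np.float64(167.3845007451565)] [np.float64(267.84348864994024), np.float64(227.88649940262843)]
hole local [-0.1506312   0.04557664] on axis would be y 0.04656682720362102
-0.0005 psi 66.55726965327409 0.15413326650300654 0.15689680011367937
-0.0005 psi 66.90263929464396 0.15413326650300654 0.15718729471055196
-0.002 psi 66.71785951416348 0.15413326650300654 0.15546209279374668
-0.002 psi 67.06610662067101 0.15413326650300654 0.1557552632443654
```

```bash
python3 -c "
from h import *
o=env.get_obs(); print(o['force'],o['grasp_force'],o['joint_velocities'].round(1)); print(env.sign_off())"
```

```text
[ 0.45189158 -0.31345118 -0.85599693] 0.0 [-0.7 -0.5 -0.4  0.2  0.1 -0.1  0.1]
the job is handed in; nothing more can be done
None
```

I handed the job in at about 22 s on the robot's clock. The wrench was seated on the nut and snugged with the worm, then the nut was turned about 31° clockwise to within roughly 1° of the flange line by my image measurements. The wrench was left in place, with no sign of play or tilt, and the robot clear of everything.

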